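Weigh in a sample boat and pass it through the furnace inlet lock

TASK

Take the ceramic boat that holds the three sample pellets from the rack, nest it in the aluminium V on the balance pan and leave it there untouched for about a second to be weighed, then lay it in the V rail of the furnace's inlet lock, in front of the push rod. Pass it into the furnace tube without letting air through: shut the lid fully before you pull the inner gate fully open, then push the boat through with the rod as far as the rod goes and leave it so, lid shut. Carry the boat level and set it down rather than drop it, and leave the empty boats in their rack and the other things on the bench where they are.

Things in the scene. Friction and masses are not known exactly. Their poses are not given: they have to be found in the camera images.
- boat_mid (a point): White ceramic boat with 3 dark grey pellets, ~50 g: open V of angle, 58 mm long, legs 22 x 3 mm at 45 degrees, flat ends. 31 mm across its two upper outer edges, 16 mm above its ridge (lowest line); 18 mm high. Point: centre, 9 mm above the ridge. x along the V, y across, z up. Hold by the ends (58 mm apart, solid 7 to 16 mm above the ridge: all that is free in the rack) or across the upper edges.
- rack_mid (a point): Boat rack, fixed: 4 aluminium Vs along its x, 44 mm long, at y = -54, -18, 18, 54 mm, cheeks 42 mm high at y = +-78. Point: rack's middle at the V bottoms, 28 mm above the bench. Boats lie along x, overhang each V by 7 mm at both ends and are only 5 mm apart, so they must be held by the ends. A 6 mm base plate, no longer than the Vs, lies under them.
- empty1: An empty boat, same shape and size, no pellets, in another slot of the rack. Origin: middle of its ridge. Leave alone.
- empty2: A second empty boat in the rack. Leave alone.
- empty3: A third empty boat in the rack. Leave alone.
- weigh_v (a point): Laboratory balance, fixed, body 230 x 180 x 52 mm, round pan 124 mm (top at 62 mm), on it an aluminium V, 44 mm long, legs 16 mm. Point: middle of the V's inner bottom line, 86 mm above the bench; a seated boat's ridge lies on it. y along the V, x across, z up. Body reaches 145 mm to -x, 85 mm to +x, 90 mm each way in y. A boat nested here is free all round.
- lock_v (a point): Inlet lock, fixed: open box with a steel V rail (legs 16 mm) along y. Point: rail's inner bottom line, 75 mm above the bench; a seated boat's ridge lies on it. y to the tube, x away from the robot, z up. Inside: x +-58, y -55 to 42 mm; floor 25 mm below, wall tops 30 mm above the point. Rod head face at y -36, gate blade at y 47: a boat fits with its centre at y -7 to 18, held only across its edges.
- tube_v (a point): Where the boat ends up: V rail (0.6 mm lower, in line with the lock's) in the clear glass furnace tube, 56 mm outside diameter, closed above. Point: rail's inner bottom line, 95 mm ahead (+y) of lock_v; axes as lock_v. The rail is cut by a 7 mm slot for the gate, 45.5 to 52.5 mm ahead of lock_v; the gate housing ends at 56 mm.
- lid (a joint): Lid of the lock (outer door): clear plate 6 mm thick, 128 mm wide, hinged at the lock's rear (-y) end. 0 = shut and level; grows to 2.2 rad as it swings up and back over the rod. Starts open, leaning back. Stiff hinge (0.11 N m): stays where it is left and must be pushed all the way down, e.g. with closed fingers, over from behind and then down from above.
- lid_axis (a point): Middle of the lid's hinge axis, which runs along x; axes as lock_v, 61 mm behind (-y) and 33 mm above lock_v. The plate reaches 104 mm from the axis; a lip in its middle, 44 mm wide, reaches 122 mm. Shut, it reaches towards +y and its top is 3 mm above this point.
- gate (a joint): Inner gate (inner door): steel blade across the rail between lock and tube. Slides to lock_v's -x, towards the robot. 0 = shut, 0.040 m = fully open. Friction about 1.5 N; stays where it is left.
- gate_grip (a point): Black upright paddle of the gate, 12 mm thick in lock_v's y, 24 mm long in x; its top is 12 mm above this point, its foot 28 mm below. Pinch it here from above, across y. With the gate shut it is 98 mm to -x, 49 mm to +y and 32 mm above lock_v. Moves with the gate.
- rod (a joint): Push rod along the rail. 0 = drawn fully back (as at the start), 0.105 m = fully in, towards +y of lock_v, which leaves the boat's centre about 98 mm ahead of lock_v. Friction about 2 N; stays where it is left. Its head, 18 mm wide, pushes the boat's end and does not pull it.
- rod_grip (a point): Black upright round knob on the rod's outer end, 18 mm diameter; its top is 12 mm above this point, its foot 28 mm below. Pinch it here from above. With the rod back it is 213 mm behind (-y) and 34 mm above lock_v. Moves with the rod.
- jacket_end (a point): Where the glass tube enters a steel jacket: point on the tube's axis, 81 mm above the bench, 188 mm ahead (+y) of lock_v; axes as lock_v. The jacket, 60 mm diameter, runs on for 302 mm in +y to the tube furnace, a box 180 (x) x 220 (y) x 200 mm high. All fixed; obstacles.
- bottle: Glass bottle with a screw cap, 50 mm diameter, 120 mm high, in the foreground. Origin: centre of its foot. An obstacle: leave it standing.
- cap1: Blue screw cap, 42 mm diameter, 22 mm high. Origin: centre of its foot. Leave alone.
- cap2: Another blue screw cap, same. Leave alone.
- spatula: Steel sample spoon, 170 mm long along its x, 20 mm high. Origin: under its middle. Leave alone.
- beaker: Small glass beaker, 60 mm diameter, 70 mm high. Origin: centre of its foot. Leave alone.

How it is judged:
By the outcome, as a careful person would: the job done as asked, in the order asked, and still so for the second after the job is handed in, with the robot touching nothing.
It also fails if it takes over 72 s, if anything falls off the work surface, if the arm or the gripper's body presses on something with over 40 N, if the wrist force passes 120 N, or if a joint passes its speed limit or range.

ROBOT

A 7-joint arm with a two-finger parallel gripper is mounted at the origin on the work surface. World frame = base frame: x ahead of the robot, y to its left, z up, the work surface at z = 0. Lengths are in m, angles in rad, forces in N, time in s.
With the tool pointing down it reaches from about 0.4 to 0.85 m from the base axis. Payload 10.4 kg.
Tool frame: the origin (TCP) lies between the finger pads; the fingertips stand 8 mm ahead of it and the grasp point (between the pads) lies 11 mm behind it; z points along the fingers, x is the direction in which the jaws open and shut, and the axes are right-handed (so a half turn about z gives the same grasp; the last joint's range is limited). The gripper opens to 87 mm and grips with 3 to 60 N. Pads are 19 mm wide; open, the fingers measure 117 mm over their backs; the gripper's body (75 mm by 190 mm) begins 51 mm behind the grasp point.
Start: joints at [-1.373, 0.332, -0.065, 1.46, 0.022, 1.35, -0.088], TCP at [0.137, 0.61, 0.231] pointing down, gripper open.
Joint ranges: [-2.6, 2.6], [-0.5, 2.12], [-1.47, 1.34], [0.16, 2.42], [-1.27, 4.41], [0.06, 2.06], [-2.6, 2.6]. Speed limits (rad/s): [2.22, 2.22, 2.79, 2.79, 3.14, 3.14, 3.14].

INTERFACE

Orientations are given as a unit quaternion [x, y, z, w].
In Python, from bench import r, viewer gives the robot as it stands.
- The arm moves only by the tool apply_moves, never from a script. Its argument "increments" is a list of rows, each an object with "grip": the closure in counts, from 0 (fully open) to 255 (shut); "xyz": the shift along the tool's x, y, z in mm, a list of three; "rotation": the turn, a rotation vector about the tool's x, y, z in degrees, a list of three. A call has 1 to 5 rows; each row is the pose to reach, as a shift and turn from the pose measured when the call began, along the tool's axes at that moment; what a row does not reach only later rows make up. A row lasts 1/8 s, in which the tool goes at most 62.5 mm and 10.7 degrees, less where a joint would pass 70% of its speed; a pose out of reach is approached as far as the arm can. A call with a gripper value outside its range is refused whole. The fingers move at their own pace and stop on an object; "squeeze" is the grip in N (left out, the last holds). Time passes only in rows, so rows that repeat a pose let the fingers close. It gives the time, the measured TCP pose, the force and the opening at its end, in the units of the state.
- r.read_state(): the state, without advancing time (a new reading comes with each control period).
- viewer.camera(name): name is "side" or "top"; returns a dict with "img" (420x560x3 uint8, blue, green, red), "range_z" (420x560 float32, m along the optical axis (not along the pixel's ray), 0 where there is no reading), "vertical_fov" (degrees; the focal length in pixels is half the picture's height over the tangent of half this angle, whatever the lens; pixels are square), "cx", "cy" (the principal point, pixels), "D" ([k1, k2, p1, p2, k3] as OpenCV has them; the pictures are not rectified), "rvec" (rotation vector, rad) and "tvec" (3), from world to camera coordinates, as OpenCV has them. Camera axes: x right, y down, z forward; pixel columns grow to the right and rows downward; lengths in m; the calibration is good to about 2 mm. A picture is of the moment at which its call begins.
- r.close_job(): hands the job in, once; it reports no verdict.
The state is a dict: "time": time; "joint_positions": joint angles; "joint_vel": joint speeds; "joint_torque": joint torques, N m; "ee_pos": TCP position; "eef_rot": TCP orientation; "ft_force": force on the tool from outside, world axes, zero at the start; "torque": the same for the moment, N m; "width": finger opening in m.
Only numpy, scipy, OpenCV 4.12 (cv2) and the standard library are available. Lean on these libraries where they do the work, as an engineer would, in place of code of your own. Each camera call takes 0.05 s, during which the arm holds its last target.

## Working session

There is one attempt and no reset: what is moved stays moved. The work goes in short steps, Python scripts to look and compute and a tool call to move; the robot and the scene stay as the last step left them, time stands still between calls to the robot, and variables do not carry over. Pictures are saved under pics/ and viewed, and the job is handed in when it is done.

Besides the shell and the picture viewer there is one more tool, called after "Emit:" by a JSON object that holds its "api" and its "payload", one argument or row to a line. apply_moves: Moves the arm, as the interface text tells. Its arguments: {"type":"object","properties":{"increments":{"type":"array","items":{"type":"object","properties":{"grip":{"type":"number"},"xyz":{"type":"array","items":{"type":"number"}},"rotation":{"type":"array","items":{"type":"number"}}}}},"squeeze":{"type":"number"}},"required":["increments"]}

```bash
ls; mkdir -p pics; python3 - <<'E'
from bench import r, viewer
import cv2,pickle
print(r.read_state())
for n in("side","top"):
    c=viewer.camera(n); cv2.imwrite(f"pics/{n}0.png",c["img"]); pickle.dump(c,open(f"{n}0.pkl","wb"))
    print(n,{k:v for k,v in c.items() if k not in("img","range_z")})
E
```

```text
pics
{'time': 0.0, 'joint_positions': array([-1.37256332,  0.33286829, -0.06465349,  1.46095492,  0.02160668,
        1.34988303, -0.08850199]), 'joint_vel': array([-0.00065797,  0.00103487,  0.00015703, -0.00024361,  0.00058584,
        0.00030028,  0.00079129]), 'joint_torque': array([-3.87068212e-04, -6.23227072e+01,  2.42221897e-02, -3.89910865e+01,
       -6.16097753e-02,  3.90946702e-02,  1.22771444e-04]), 'ee_pos': array([0.1368538 , 0.60944731, 0.22974955]), 'eef_rot': array([ 7.80725468e-01,  6.24873780e-01, -5.25266873e-04,  4.76460787e-04]), 'ft_force': array([-0.73457922,  0.05924217, -0.48512563]), 'torque': array([-0.01775421,  0.00708043,  0.07800882]), 'width': 0.08720550460474098}
side {'vertical_fov': 43.63621479136192, 'cx': 274.2236167876177, 'cy': 219.3155802680979, 'D': array([-0.14300664,  0.        ,  0.        ,  0.        ,  0.        ]), 'rvec': array([ 0.27241158, -2.80553163,  1.23601412]), 'tvec': array([0.5438097 , 0.14031296, 1.16696035])}
top {'vertical_fov': 50.71978415718857, 'cx': 287.56701970655206, 'cy': 212.78347854887198, 'D': array([0.04615354, 0.        , 0.        , 0.        , 0.        ]), 'rvec': array([ 2.1715664 , -2.17631305,  0.09167829]), 'tvec': array([-0.01993905,  0.58119861,  1.13502639])}
```

View pics/side0.png

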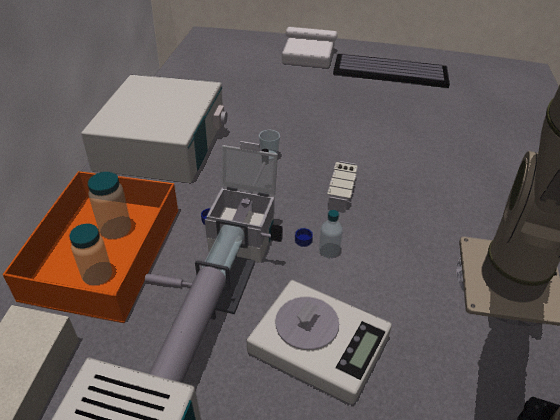

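View pics/top0.png

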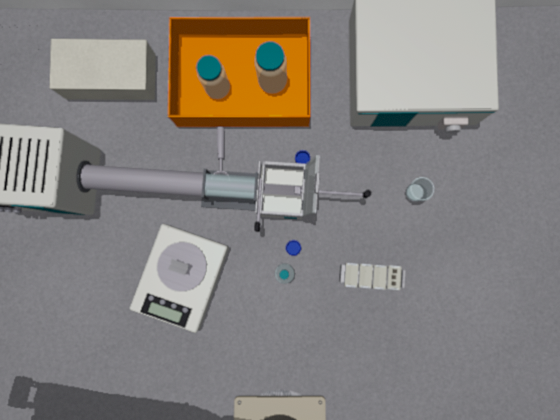

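Top view: rack near (373,277) with the pelleted boat at about (395,278), lock at (285,190) with gate paddle (257,227) and rod knob (367,194), balance pan (182,267). Zooming in for measurements.

```bash
cat > h.py <<'E'
import cv2,pickle,numpy as np
from scipy.spatial.transform import Rotation as R
class Cam:
    def __init__(s,c):
        s.c=c; h=c["img"].shape[0]; f=h/2/np.tan(np.radians(c["vertical_fov"])/2)
        s.K=np.array([[f,0,c["cx"]],[0,f,c["cy"]],[0,0,1]]); s.D=np.array(c["D"],float)
        s.R=cv2.Rodrigues(np.array(c["rvec"],float))[0]; s.t=np.array(c["tvec"],float); s.o=-s.R.T@s.t
    def ray(s,uv):
        uv=np.asarray(uv,float).reshape(-1,1,2); n=cv2.undistortPoints(uv,s.K,s.D)[:,0]
        return np.c_[n,np.ones(len(n))]@s.R
    def plane(s,uv,z):
        d=s.ray(uv); return s.o+d*((z-s.o[2])/d[:,2])[:,None]
    def depth(s,uv):
        uv=np.asarray(uv).reshape(-1,2); zz=s.c["range_z"][uv[:,1].astype(int),uv[:,0].astype(int)]
        return s.o+s.ray(uv)*zz[:,None]
    def proj(s,P):
        return cv2.projectPoints(np.asarray(P,float).reshape(-1,3),cv2.Rodrigues(s.R)[0],s.t,s.K,s.D)[0][:,0]
    def cloud(s):
        h,w=s.c["range_z"].shape; u,v=np.meshgrid(np.arange(w),np.arange(h)); uv=np.c_[u.ravel(),v.ravel()]
        P=s.depth(uv).reshape(h,w,3); P[s.c["range_z"]==0]=np.nan; return P
def load(n): return Cam(pickle.load(open(n,"rb")))
def crop(img,u0,u1,v0,v1,k,fn): cv2.imwrite(fn,cv2.resize(img[v0:v1,u0:u1],None,fx=k,fy=k,interpolation=cv2.INTER_CUBIC))
def tri(ca,ua,cb,ub):
    da=ca.ray(ua)[0];db=cb.ray(ub)[0];da/=np.linalg.norm(da);db/=np.linalg.norm(db)
    A=np.c_[da,-db];s=np.linalg.lstsq(A,cb.o-ca.o,rcond=None)[0]
    p=ca.o+s[0]*da;q=cb.o+s[1]*db;return (p+q)/2,np.linalg.norm(p-q)
E
python3 - <<'E'
from h import *
t=load("top0.pkl");s=load("side0.pkl")
a=cv2.resize(t.c["img"][250:305,335:410],None,fx=5,fy=5,interpolation=cv2.INTER_CUBIC)
b=cv2.resize(t.c["img"][150:240,240:380],None,fx=5,fy=5,interpolation=cv2.INTER_CUBIC)
cv2.imwrite("pics/tr.png",a);cv2.imwrite("pics/tl.png",b)
crop(t.c["img"],120,240,215,335,5,"pics/tb.png")
crop(s.c["img"],190,360,130,270,4,"pics/sl.png")
# depth stats
for n,uv in [("knob",(367,194)),("paddle",(257,227)),("pan",(170,280)),("boat",(395,285)),("bench",(330,330))]:
    print(n,t.depth(uv)[0].round(4))
E
```

```text
knob [ 0.6171 -0.2123  0.1246]
paddle [0.5389 0.052  0.1168]
pan [0.4102 0.2722 0.063 ]
boat [ 0.3957 -0.292   0.0467]
bench [ 0.2769 -0.1308  0.0026]
```

View pics/tr.png

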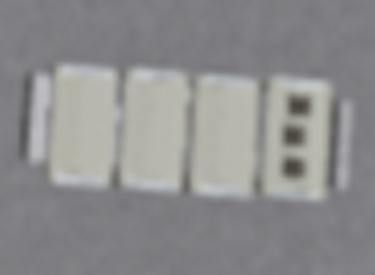

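View pics/tl.png

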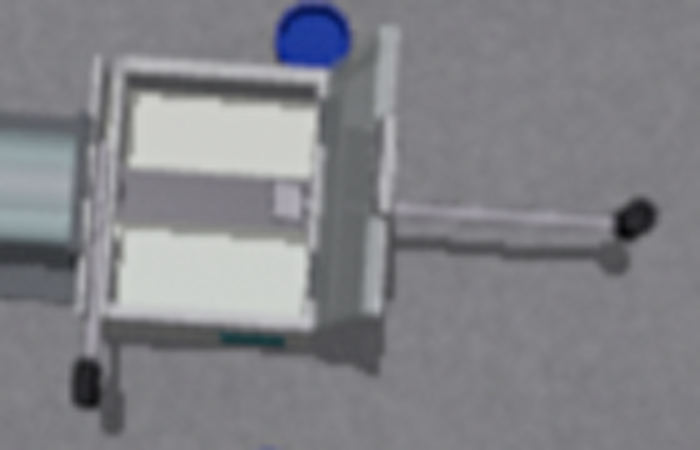

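View pics/tb.png

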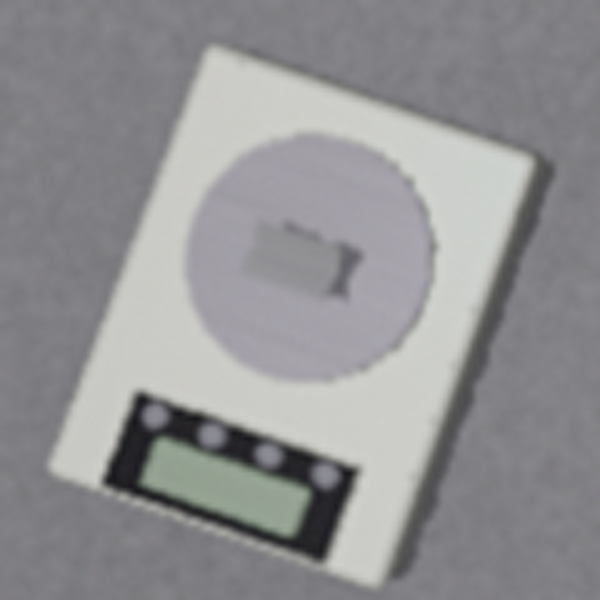

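View pics/sl.png

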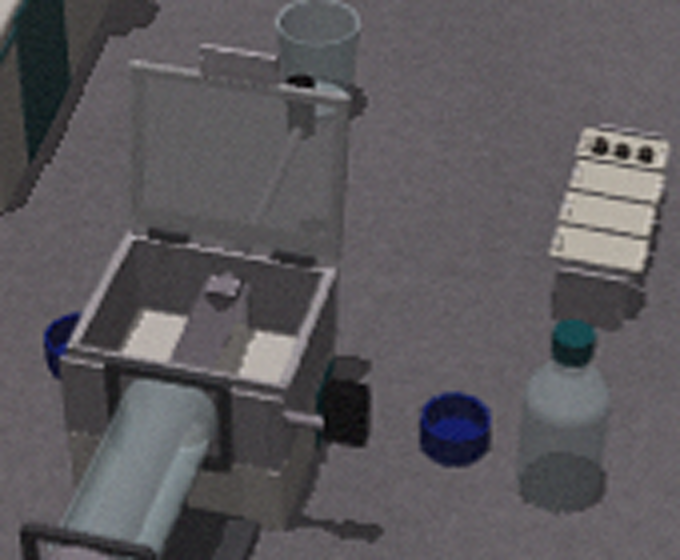

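```bash
cat > m1.py <<'E'
from h import *
t=load("top0.pkl");s=load("side0.pkl")
def rects(c,roi,z,thr,name,kind="white"):
    u0,u1,v0,v1=roi; im=cv2.resize(c.c["img"][v0:v1,u0:u1],None,fx=8,fy=8,interpolation=cv2.INTER_CUBIC).astype(int)
    m=(im.min(2)>thr).astype(np.uint8)
    n,l,st,ce=cv2.connectedComponentsWithStats(m)
    for i in range(1,n):
        if st[i,4]<1500: continue
        cn=cv2.findContours((l==i).astype(np.uint8),cv2.RETR_EXTERNAL,cv2.CHAIN_APPROX_NONE)[0][0][:,0].astype(float)
        uv=(cn+.5)/8-.5+[u0,v0]
        P=c.plane(uv,z)[:,:2]
        rc=cv2.minAreaRect((P*1000).astype(np.float32))
        M=P.mean(0)
        print(name,"area",st[i,4],"rect c",np.round(rc[0],1),"size",np.round(rc[1],1),"ang",round(rc[2],1),"uv",uv.mean(0).round(1))
for th in (130,150):
    rects(t,(335,410,255,300),.046,th,"top%d"%th)
    rects(s,(325,362,158,215),.046,th,"side%d"%th)
E
python3 m1.py
python3 - <<'E'
from h import *
t=load("top0.pkl");s=load("side0.pkl")
def dark(c,roi,thr=40):
    u0,u1,v0,v1=roi; im=c.c["img"][v0:v1,u0:u1].astype(int); m=(im.max(2)<thr)
    v,u=np.nonzero(m); w=1; return u.mean()+u0,v.mean()+v0,len(u),(u.min()+u0,u.max()+u0,v.min()+v0,v.max()+v0)
kt=dark(t,(355,380,185,205));pt=dark(t,(250,268,218,236));print(kt,pt)
print("knob",t.plane(kt[:2],.121),"paddle",t.plane(pt[:2],.119))
ks=dark(s,(255,275,146,165),60);ps=dark(s,(270,285,220,245),60);print(ks,ps)
# pan circle via depth cloud
P=t.cloud(); 
lab=[(183,204,170,230)]
roi=P[215:335,120:240]; z=roi[...,2]
print("balance z pct",np.nanpercentile(z,[5,30,50,80,95,99]))
im=t.c["img"]
for uv in [(162,224),(227,247),(197,331),(130,309)]: print("corner",t.plane(uv,.052)[0].round(4),t.depth(uv)[0].round(3))
E
```

```text
top130 area 90851 rect c [ 418. -232.] size [154.4  66.9] ang 86.9 uv [371.3 276.5]
top130 area 3676 rect c [ 411.9 -314.8] size [ 8.3 48.7] ang 84.8 uv [403.7 278.5]
side130 area 5517 rect c [ 415.2 -288.5] size [33.5 59.8] ang 85.0 uv [344.6 166.4]
side130 area 9956 rect c [ 415.9 -252.3] size [33.2 60.1] ang 82.9 uv [343.8 174.7]
side130 area 10535 rect c [ 419.1 -216.5] size [32.1 60.1] ang 85.3 uv [341.3 182.9]
side130 area 11039 rect c [ 421.1 -180.8] size [31.8 59.8] ang 85.7 uv [339.3 191.6]
top150 area 43276 rect c [ 420.8 -196.3] size [80.7 61.7] ang 86.6 uv [356.7 274.8]
top150 area 18898 rect c [ 416.3 -254.2] size [32.8 61.3] ang 86.6 uv [379.5 276.8]
top150 area 13544 rect c [ 415.2 -289.9] size [31.8 61.4] ang 84.9 uv [393.9 277.2]
top150 area 1821 rect c [ 411.8 -313.9] size [ 5.  42.7] ang 85.4 uv [403.5 278.5]
side150 area 2889 rect c [ 415.  -288.6] size [30.  57.7] ang 84.8 uv [347.6 165.8]
side150 area 8813 rect c [ 415.9 -252.4] size [29.8 58.6] ang 84.2 uv [343.7 174.7]
side150 area 9302 rect c [ 419.  -216.5] size [29.5 58.6] ang 84.9 uv [341.3 182.9]
side150 
[... 237 characters left out ...]
226.73684210526315), 19, (np.int64(256), np.int64(259), np.int64(223), np.int64(230)))
knob [[ 0.61763181 -0.21093973  0.121     ]] paddle [[0.53938461 0.05036113 0.119     ]]
(np.float64(265.05), np.float64(151.1), 20, (np.int64(262), np.int64(268), np.int64(149), np.int64(161))) (np.float64(275.5421686746988), np.float64(230.71485943775102), 249, (np.int64(270), np.int64(282), np.int64(220), np.int64(244)))
balance z pct [-0.00277538  0.00064361  0.00385021  0.05516346  0.06339574  0.09027292]
corner [0.5509 0.2987 0.052 ] [0.551 0.299 0.049]
corner [0.4919 0.1328 0.052 ] [0.492 0.134 0.04 ]
corner [0.2837 0.2048 0.052 ] [0.283 0.206 0.046]
corner [0.3386 0.3725 0.052 ] [0.339 0.373 0.051]
```

```bash
python3 - <<'E'
from h import *
t=load("top0.pkl");s=load("side0.pkl")
crop(t.c["img"],248,328,155,240,7,"pics/tl2.png")
crop(s.c["img"],200,290,185,265,8,"pics/sl2.png")
crop(t.c["img"],355,380,184,206,20,"pics/tk.png")
crop(t.c["img"],165,205,250,285,15,"pics/tv.png")
E
```

```text
(no output)
```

View pics/tl2.png

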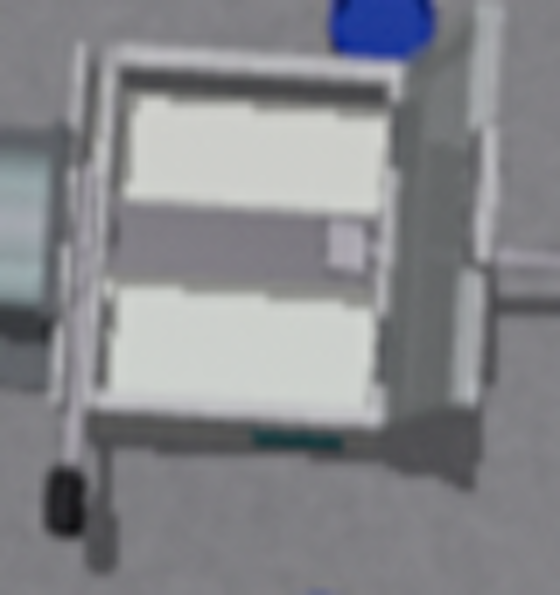

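View pics/sl2.png

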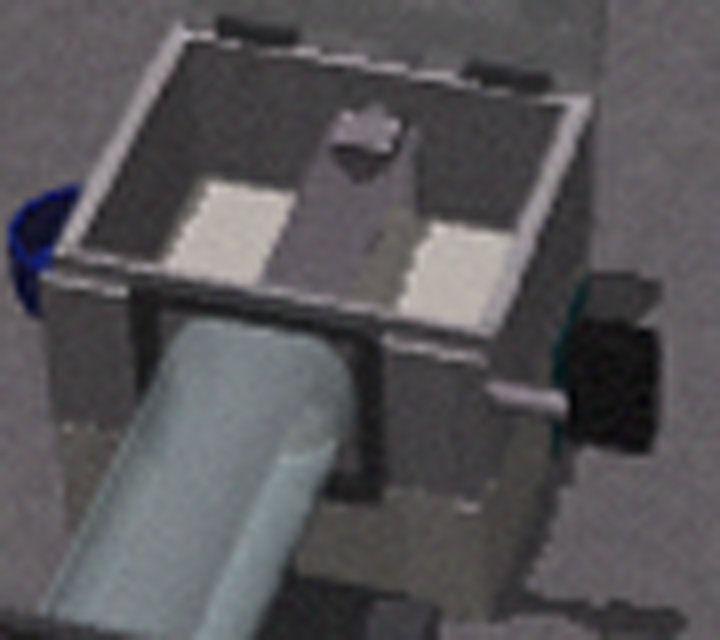

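View pics/tk.png

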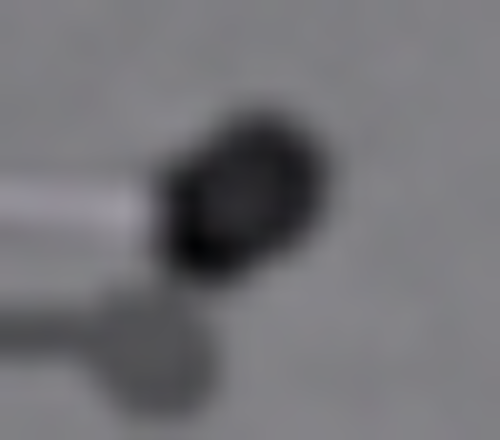

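View pics/tv.png

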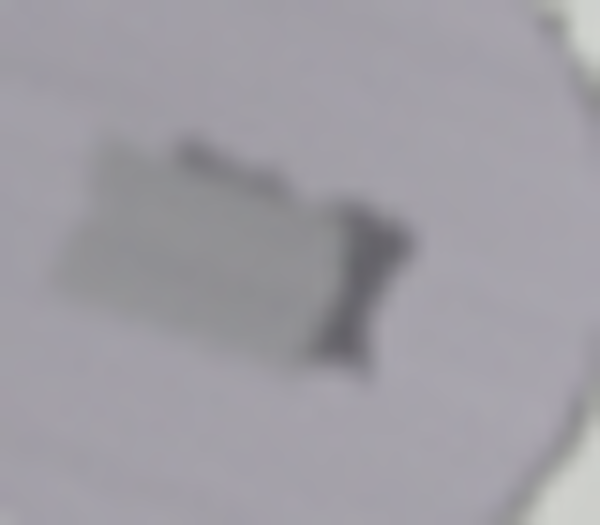

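```bash
python3 - <<'E'
from h import *
t=load("top0.pkl");s=load("side0.pkl")
def tz(x,y,u0,v0,k): return np.array([u0+(x+.5)/k-.5, v0+(y+.5)/k-.5])
kn=t.plane(tz(247,188,355,184,20),.121)[0]; pd=t.plane(tz(65,502,248,155,7),.119)[0]
print("knob",kn,"pad",pd)
# solve 2D rigid from knob,paddle
A=np.array([[0,-.213],[-.098,.049]]);B=np.array([kn[:2],pd[:2]])
a=np.arctan2(*(A[1]-A[0])[::-1]);b=np.arctan2(*(B[1]-B[0])[::-1]);th=b-a
c,S=np.cos(th),np.sin(th);Rm=np.array([[c,-S],[S,c]])
print("yaw",np.degrees(th),"len",np.linalg.norm(A[1]-A[0]),np.linalg.norm(B[1]-B[0]),"lock",(B-A@Rm.T).mean(0))
cor=np.array([t.plane(tz(x,y,248,155,7),.105)[0] for x,y in [(108,45),(410,60),(382,425),(88,408)]]);print("top outer corners\n",cor.round(4),cor.mean(0).round(4))
cs=np.array([s.plane(tz(x,y,200,185,8),.105)[0] for x,y in [(180,22),(592,95),(490,335),(50,255)]]);print("side outer corners\n",cs.round(4),cs.mean(0).round(4))
# side: knob & paddle
# pan circle
im=t.c["img"]
for c,roi,n in((t,(120,240,215,335),"top"),(s,(240,400,270,400),"side")):
    u0,u1,v0,v1=roi; g=c.c["img"][v0:v1,u0:u1].astype(int)
    sat=g[...,0]-g[...,1]   # pan bluish
    print(n,np.unique(g.reshape(-1,3)[::1500],axis=0)[:8].tolist())
    m=((sat>3)&(g.min(2)>125)).astype(np.uint8); m=cv2.morphologyEx(m,cv2.MORPH_OPEN,np.ones((3,3),np.uint8)); m=cv2.morphologyEx(m,cv2.MORPH_CLOSE,np.ones((9,9),np.uint8))
    nn,l,st,ce=cv2.connectedComponentsWithStats(m); i=1+np.argmax(st[1:,4])
    cn=cv2.findContours((l==i).astype(np.uint8),cv2.RETR_EXTERNAL,cv2.CHAIN_APPROX_NONE)[0][0][:,0]+[u0,v0]
    P=c.plane(cn,.062)[:,:2]*1000
    print(n,st[i],cv2.fitEllipse(P.astype(np.float32)), cv2.minEnclosingCircle(P.astype(np.float32)))
crop(s.c["img"],270,345,285,360,8,"pics/sv.png")
E
```

```text
knob [ 0.62023425 -0.21268326  0.121     ] pad [0.540474  0.0522258 0.119    ]
yaw -3.751818030605583 len 0.2797284397411175 0.27665594054605624 lock [ 0.63461476 -0.00161077]
top outer corners
 [[ 0.7024  0.0387  0.105 ]
 [ 0.6967 -0.0675  0.105 ]
 [ 0.5679 -0.0571  0.105 ]
 [ 0.5741  0.0454  0.105 ]] [ 0.6353 -0.0101  0.105 ]
side outer corners
 [[ 0.6929 -0.0671  0.105 ]
 [ 0.5677 -0.0586  0.105 ]
 [ 0.5758  0.0462  0.105 ]
 [ 0.7017  0.039   0.105 ]] [ 0.6345 -0.0101  0.105 ]
top [[128, 124, 125], [129, 125, 126], [130, 126, 126], [130, 126, 127], [134, 130, 130], [153, 156, 155], [168, 160, 163], [168, 161, 164]]
top [   0    0  120  120 4542] ((432.486083984375, 239.33673095703125), (296.72943115234375, 332.4288024902344), 121.82681274414062) ((425.53143310546875, 250.40748596191406), 211.47315979003906)
side [[40, 38, 38], [76, 78, 81], [83, 82, 85], [96, 93, 97], [98, 91, 96], [101, 97, 103], [101, 98, 100], [104, 99, 106]]Traceback (most recent call last):
  File "<stdin>", line 21, in <module>
    return _wrapfunc(a, 'argmax', axis=axis, out=out, **kwds)
    return bound(*args, **kwds)
ValueError: attempt to get argmax of an empty sequence
```

```bash
python3 - <<'E'
from h import *
t=load("top0.pkl");s=load("side0.pkl")
crop(s.c["img"],270,345,285,360,8,"pics/sv.png")
def tz(x,y,u0,v0,k): return np.array([u0+(x+.5)/k-.5, v0+(y+.5)/k-.5])
# body corners in tb.png (5x at 120,215), top z .052
c=np.array([t.plane(tz(x,y,120,215,5),.052)[0,:2] for x,y in [(212,42),(535,155),(385,588),(48,468)]]);print(c.round(4),c.mean(0))
for i in range(4): d=c[(i+1)%4]-c[i];print(np.linalg.norm(d),np.degrees(np.arctan2(d[1],d[0])))
# pan from tb.png : leftmost 186, right 435, top 132, bottom 382
L=np.array([t.plane(tz(x,y,120,215,5),.062)[0,:2] for x,y in [(186,257),(435,257),(310,132),(310,382)]]);print(L.round(4),L.mean(0))
for n,z in((t,.097),): 
  q=np.array([n.plane(tz(x,y,165,250,15),z)[0,:2] for x,y in [(100,140),(345,210),(300,370),(55,285)]]);print(q.round(4),q.mean(0))
  q=np.array([n.plane(tz(x,y,165,250,15),.086)[0,:2] for x,y in [(75,215),(340,300)]]);print(q)
# highest pts in cloud over balance
P=t.cloud()[250:285,165:205].reshape(-1,3);P=P[P[:,2]>.08];print(len(P),P.mean(0),P.min(0),P.max(0))
# rod and tube axis check
E
```

```text
[[0.5534 0.2988]
 [0.4954 0.1338]
 [0.2808 0.2058]
 [0.3406 0.3746]] [0.41757188 0.25325053]
0.17485737948371116 -109.37530605460668
0.22632047795384422 161.46827864468503
0.17905648731901852 70.51078246014373
0.22594162274531393 -19.595085870974113
[[0.445  0.3062]
 [0.4444 0.1819]
 [0.5072 0.2457]
 [0.3829 0.243 ]] [0.44489601 0.24421036]
[[0.4631 0.2615]
 [0.4516 0.2217]
 [0.426  0.2284]
 [0.4398 0.2682]] [0.44513389 0.24494368]
[[0.4507505  0.26816723]
 [0.4367769  0.22474412]]
211 [0.44485622 0.24503991 0.09258498] [0.42661762 0.22039142 0.08096797] [0.46514434 0.26885532 0.10056907]
```

View pics/sv.png

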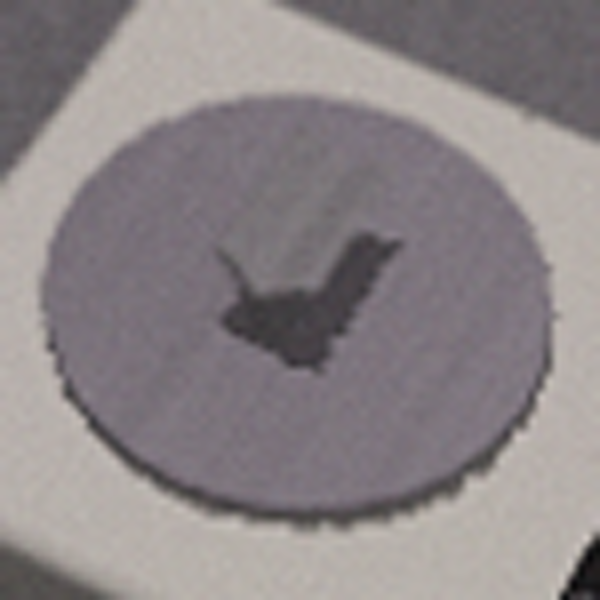

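```bash
cat > plan.py <<'E'
from h import *
from bench import r
def Rt(yaw): # tool down, x axis at yaw
    c,s=np.cos(np.radians(yaw)),np.sin(np.radians(yaw)); return np.array([[c,s,0],[s,-c,0],[0,0,-1.]])
def plan(wps):
    st=r.read_state(); p=np.array(st["ee_pos"]);M=R.from_quat(st["eef_rot"]).as_matrix()
    x=M[:,0];print("t",round(st["time"],2),"p",p.round(4),"yaw",round(np.degrees(np.arctan2(x[1],x[0])),2),"tilt",round(np.degrees(np.arccos(-M[2,2])),2),"w",round(st["width"],4),"F",np.round(st["ft_force"],1),"q",np.round(st["joint_positions"],2))
    for w in wps:
        q=np.array(w[:3]);N=Rt(w[3])
        print("->",w,"xyz",(M.T@(q-p)*1000).round(1),"rot",np.degrees(R.from_matrix(M.T@N).as_rotvec()).round(2))
        p,M=q,N
E
python3 - <<'E'
from plan import *
plan([(.30,.45,.23,36),(.44,.22,.23,0),(.4152,-.05,.22,-3.2),(.4152,-.2892,.15,-3.2),(.4152,-.2892,.0285,-3.2)])
E
```

```text
t 0.1 p [0.1368 0.6095 0.2298] yaw 77.35 tilt 0.07 w 0.0867 F [-0.8  0.  -0.5] q [-1.37  0.33 -0.06  1.46  0.02  1.35 -0.09]
-> (0.3, 0.45, 0.23, 36) xyz [-119.9  194.1   -0. ] rot [3.000e-02 7.000e-02 4.135e+01]
-> (0.44, 0.22, 0.23, 0) xyz [-21.9 268.4   0. ] rot [ 0.  0. 36.]
-> (0.4152, -0.05, 0.22, -3.2) xyz [-24.8 270.   10. ] rot [0.  0.  3.2]
-> (0.4152, -0.2892, 0.15, -3.2) xyz [ 13.4 238.8  70. ] rot [0. 0. 0.]
-> (0.4152, -0.2892, 0.0285, -3.2) xyz [  0.    0.  121.5] rot [0. 0. 0.]
```

Emit:
{"api": "apply_moves", "payload": {
  "increments": [
    {"grip": 0,"xyz": [-24,39,0],"rotation": [0,0,8]},
    {"grip": 0,"xyz": [-48,78,0],"rotation": [0,0,16]},
    {"grip": 0,"xyz": [-72,117,0],"rotation": [0,0,25]},
    {"grip": 0,"xyz": [-96,156,0],"rotation": [0,0,33]},
    {"grip": 0,"xyz": [-120,194,0],"rotation": [0,0,41]}
  ]
}}

```text
time: 0.72
ee_pos: [0.3007, 0.4486, 0.2297]
eef_rot: [0.951, 0.31, -0.0, 0.001]
ft_force: [0.6, 1.3, -0.5]
width: 0.0871
```

```bash
python3 -c "
from plan import *
plan([(.44,.22,.23,0),(.4152,-.05,.22,-3.2),(.4152,-.2892,.15,-3.2)])"
```

```text
t 0.72 p [0.3007 0.4486 0.2297] yaw 36.08 tilt 0.1 w 0.0871 F [ 0.6  1.3 -0.5] q [-1.18  0.14  0.13  1.69 -0.02  1.31 -0.42]
-> (0.44, 0.22, 0.23, 0) xyz [-22.  266.7   0. ] rot [ 0.08  0.06 36.08]
-> (0.4152, -0.05, 0.22, -3.2) xyz [-24.8 270.   10. ] rot [0.  0.  3.2]
-> (0.4152, -0.2892, 0.15, -3.2) xyz [ 13.4 238.8  70. ] rot [0. 0. 0.]
```

Emit:
{"api": "apply_moves", "payload": {
  "increments": [
    {"grip": 0,"xyz": [-4,53,0],"rotation": [0,0,7]},
    {"grip": 0,"xyz": [-9,107,0],"rotation": [0,0,14]},
    {"grip": 0,"xyz": [-13,160,0],"rotation": [0,0,22]},
    {"grip": 0,"xyz": [-18,213,0],"rotation": [0,0,29]},
    {"grip": 0,"xyz": [-22,267,0],"rotation": [0,0,36]}
  ]
}}

```text
time: 1.35
ee_pos: [0.4406, 0.2182, 0.2299]
eef_rot: [1.0, -0.001, -0.0, 0.001]
ft_force: [1.2, 0.6, -0.0]
width: 0.0871
```

Emit:
{"api": "apply_moves", "payload": {
  "increments": [
    {"grip": 0,"xyz": [-5,54,2],"rotation": [0,0,1]},
    {"grip": 0,"xyz": [-10,108,4],"rotation": [0,0,1]},
    {"grip": 0,"xyz": [-15,162,6],"rotation": [0,0,2]},
    {"grip": 0,"xyz": [-20,216,8],"rotation": [0,0,3]},
    {"grip": 0,"xyz": [-25,270,10],"rotation": [0,0,3.2]}
  ]
}}

```text
time: 1.98
ee_pos: [0.4144, -0.0535, 0.2202]
eef_rot: [1.0, -0.029, -0.0, 0.001]
ft_force: [1.0, 0.6, -0.4]
width: 0.087
```

Emit:
{"api": "apply_moves", "payload": {
  "increments": [
    {"grip": 0,"xyz": [3,50,10],"rotation": [0,0,0]},
    {"grip": 0,"xyz": [6,100,20],"rotation": [0,0,0]},
    {"grip": 0,"xyz": [9,150,40],"rotation": [0,0,0]},
    {"grip": 0,"xyz": [11,200,55],"rotation": [0,0,0]},
    {"grip": 0,"xyz": [13,239,70],"rotation": [0,0,0]}
  ]
}}

```text
time: 2.6
ee_pos: [0.4132, -0.2947, 0.1502]
eef_rot: [1.0, -0.029, 0.0, 0.001]
ft_force: [0.5, 1.3, -0.6]
width: 0.087
```

```bash
python3 - <<'E'
from plan import *
from bench import viewer
plan([(.4152,-.2892,.080,-3.2),(.4152,-.2892,.0285,-3.2)])
t=Cam(viewer.camera("top"));s=Cam(viewer.camera("side"))
a=cv2.resize(t.c["img"][215:335,325:445],None,fx=3.3,fy=3.3,interpolation=2);b=cv2.resize(s.c["img"][90:210,290:410],None,fx=3.3,fy=3.3,interpolation=2)
cv2.imwrite("pics/a1.png",np.hstack([a,b]))
E
```

```text
t 2.6 p [ 0.4132 -0.2947  0.1502] yaw -3.37 tilt 0.1 w 0.087 F [ 0.5  1.3 -0.6] q [-0.42  0.21  1.07  1.91 -0.2   1.13  0.66]
-> (0.4152, -0.2892, 0.08, -3.2) xyz [ 1.7 -5.7 70.2] rot [ 0.09 -0.03 -0.17]
-> (0.4152, -0.2892, 0.0285, -3.2) xyz [ 0.   0.  51.5] rot [0. 0. 0.]
```

View pics/a1.png

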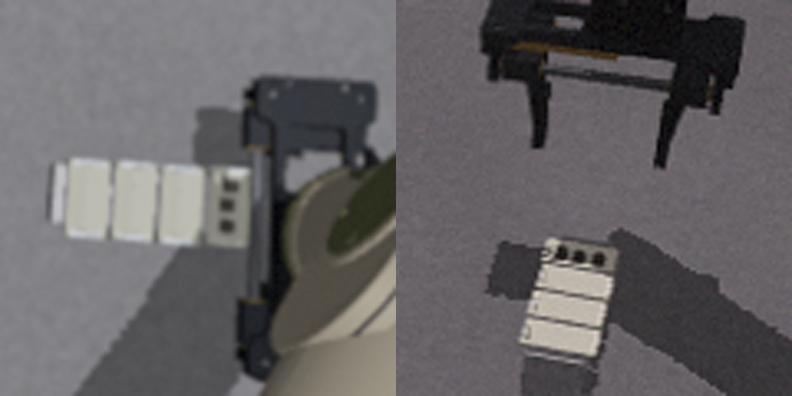

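Emit:
{"api": "apply_moves", "payload": {
  "increments": [
    {"grip": 0,"xyz": [2,-6,30],"rotation": [0,0,0]},
    {"grip": 0,"xyz": [2,-6,60],"rotation": [0,0,0]},
    {"grip": 0,"xyz": [2,-6,70],"rotation": [0,0,0]},
    {"grip": 0,"xyz": [2,-6,70],"rotation": [0,0,0]}
  ]
}}

```text
time: 3.2
ee_pos: [0.4131, -0.2907, 0.0789]
eef_rot: [0.999, -0.032, -0.003, 0.002]
ft_force: [0.9, -0.2, 1.0]
width: 0.0871
```

```bash
python3 - <<'E'
from plan import *
from bench import viewer
plan([(.4152,-.2892,.0285,-3.2)])
t=Cam(viewer.camera("top"));s=Cam(viewer.camera("side"))
a=cv2.resize(t.c["img"][215:335,325:445],None,fx=3.3,fy=3.3,interpolation=2);b=cv2.resize(s.c["img"][120:190,310:380],None,fx=5.66,fy=5.66,interpolation=2)
cv2.imwrite("pics/a2.png",np.hstack([a,b[:396,:396]]))
E
```

```text
t 3.2 p [ 0.4131 -0.2907  0.0789] yaw -3.62 tilt 0.4 w 0.0871 F [ 0.9 -0.2  1. ] q [-0.34  0.33  1.    1.98 -0.33  1.    0.75]
-> (0.4152, -0.2892, 0.0285, -3.2) xyz [ 2.3 -1.8 50.4] rot [ 0.24  0.31 -0.42]
```

View pics/a2.png

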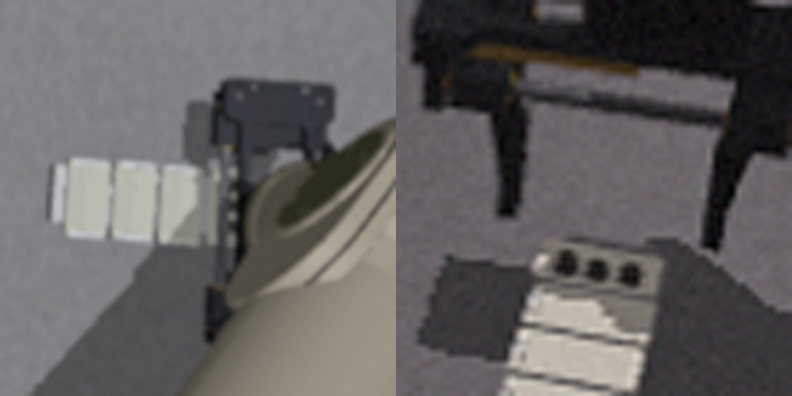

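Emit:
{"api": "apply_moves", "payload": {
  "increments": [
    {"grip": 0,"xyz": [2,-2,20],"rotation": [0.2,0.3,-0.4]},
    {"grip": 0,"xyz": [2,-2,40],"rotation": [0.2,0.3,-0.4]},
    {"grip": 0,"xyz": [2,-2,50],"rotation": [0.2,0.3,-0.4]},
    {"grip": 0,"xyz": [2,-2,50],"rotation": [0.2,0.3,-0.4]}
  ]
}}

```text
time: 3.8
ee_pos: [0.4158, -0.2896, 0.03]
eef_rot: [1.0, -0.028, 0.001, 0.001]
ft_force: [-0.7, -0.1, -0.2]
width: 0.087
```

```bash
python3 - <<'E'
from plan import *
from bench import viewer
plan([(.4152,-.2892,.0285,-3.2)])
s=Cam(viewer.camera("side"))
crop(s.c["img"],300,390,120,200,7,"pics/a3.png")
print(s.proj([[.4152,-.2892,.0285]]))
E
```

```text
t 3.8 p [ 0.4158 -0.2896  0.03  ] yaw -3.23 tilt 0.12 w 0.087 F [-0.7 -0.1 -0.2] q [-0.27  0.42  0.92  2.01 -0.43  0.91  0.83]
-> (0.4152, -0.2892, 0.0285, -3.2) xyz [-0.6 -0.3  1.5] rot [ 0.07 -0.1  -0.03]
[[344.70706971 171.738837  ]]
```

View pics/a3.png

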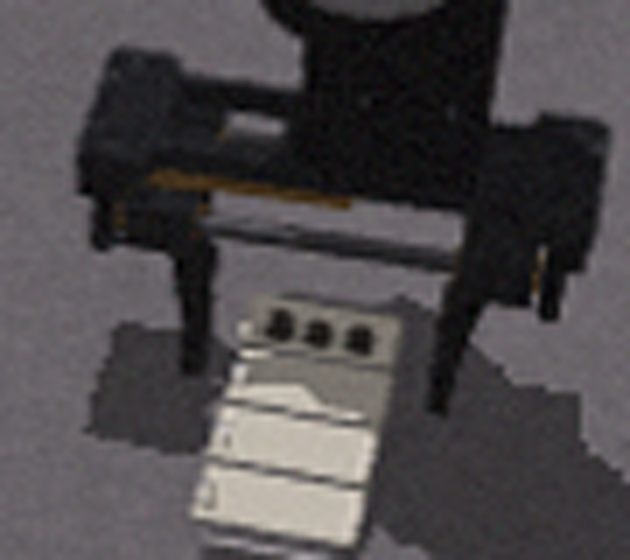

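Emit:
{"api": "apply_moves", "payload": {
  "increments": [
    {"grip": 0,"xyz": [-0.5,0,1.5],"rotation": [0,0,0]},
    {"grip": 60,"xyz": [-0.5,0,1.5],"rotation": [0,0,0]},
    {"grip": 150,"xyz": [-0.5,0,1.5],"rotation": [0,0,0]},
    {"grip": 150,"xyz": [-0.5,0,1.5],"rotation": [0,0,0]},
    {"grip": 150,"xyz": [-0.5,0,1.5],"rotation": [0,0,0]}
  ],
  "squeeze": 20
}}

```text
time: 4.47
ee_pos: [0.4155, -0.2897, 0.0289]
eef_rot: [1.0, -0.028, 0.001, 0.001]
ft_force: [-0.0, 0.5, 1.2]
width: 0.0575
```

Emit:
{"api": "apply_moves", "payload": {
  "increments": [
    {"grip": 150,"xyz": [0,0,0],"rotation": [0,0,0]},
    {"grip": 150,"xyz": [0,0,-5],"rotation": [0,0,0]},
    {"grip": 150,"xyz": [0,0,-10],"rotation": [0,0,0]},
    {"grip": 150,"xyz": [0,0,-20],"rotation": [0,0,0]},
    {"grip": 150,"xyz": [0,0,-20],"rotation": [0,0,0]}
  ]
}}

```text
time: 5.1
ee_pos: [0.4161, -0.2899, 0.0499]
eef_rot: [1.0, -0.028, 0.002, 0.001]
ft_force: [0.1, 0.1, -1.0]
width: 0.0579
```

```bash
python3 - <<'E'
from plan import *
from bench import viewer
plan([(.4152,-.2892,.1685,-3.2)])
s=Cam(viewer.camera("side"))
crop(s.c["img"],300,390,120,200,7,"pics/a4.png")
E
```

```text
t 5.1 p [ 0.4161 -0.2899  0.0499] yaw -3.23 tilt 0.25 w 0.0579 F [ 0.1  0.1 -1. ] q [-0.3   0.38  0.95  2.   -0.39  0.94  0.8 ]
-> (0.4152, -0.2892, 0.1685, -3.2) xyz [  -0.4   -0.5 -118.6] rot [ 0.1  -0.23 -0.03]
```

View pics/a4.png

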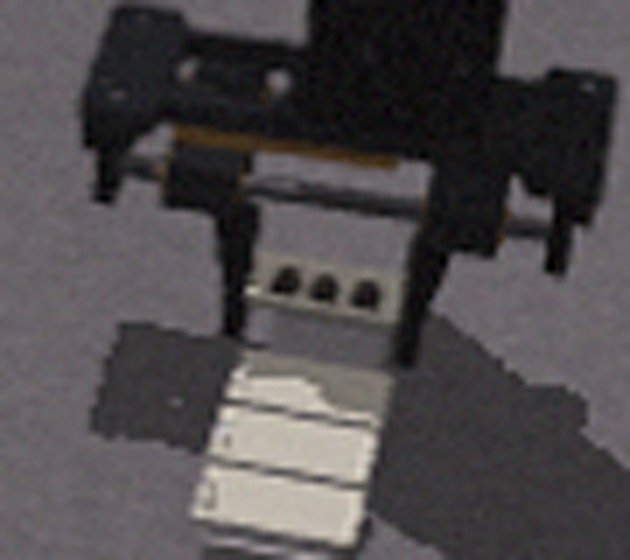

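Emit:
{"api": "apply_moves", "payload": {
  "increments": [
    {"grip": 150,"xyz": [0,0,-20],"rotation": [0,0,0]},
    {"grip": 150,"xyz": [0,0,-55],"rotation": [0,0,0]},
    {"grip": 150,"xyz": [0,0,-90],"rotation": [0,0,0]},
    {"grip": 150,"xyz": [0,0,-120],"rotation": [0,0,0]},
    {"grip": 150,"xyz": [0,0,-130],"rotation": [0,0,0]}
  ]
}}

```text
time: 5.78
ee_pos: [0.416, -0.2897, 0.1806]
eef_rot: [1.0, -0.028, 0.003, 0.001]
ft_force: [-0.5, -0.3, -1.2]
width: 0.0577
```

```bash
python3 - <<'E'
from plan import *
plan([(.426,-.12,.18,20),(.436,.06,.18,45),(.445,.2445,.16,70.8),(.445,.2445,.0950,70.8)])
E
```

```text
t 5.78 p [ 0.416  -0.2897  0.1806] yaw -3.2 tilt 0.33 w 0.0577 F [-0.5 -0.3 -1.2] q [-0.48  0.15  1.1   1.88 -0.15  1.19  0.61]
-> (0.426, -0.12, 0.18, 20) xyz [   0.5 -170.     0.4] rot [  0.14  -0.3  -23.2 ]
-> (0.436, 0.06, 0.18, 45) xyz [  71.  -165.7    0. ] rot [  0.   0. -25.]
-> (0.445, 0.2445, 0.16, 70.8) xyz [ 136.8 -124.1   20. ] rot [  0.    0.  -25.8]
-> (0.445, 0.2445, 0.095, 70.8) xyz [ 0.  0. 65.] rot [0. 0. 0.]
```

Emit:
{"api": "apply_moves", "payload": {
  "increments": [
    {"grip": 150,"xyz": [0,-20,0],"rotation": [0,0,-3]},
    {"grip": 150,"xyz": [0,-55,0],"rotation": [0,0,-8]},
    {"grip": 150,"xyz": [0,-95,0],"rotation": [0,0,-13]},
    {"grip": 150,"xyz": [0,-133,0],"rotation": [0,0,-18]},
    {"grip": 150,"xyz": [0,-170,0],"rotation": [0,0,-23]}
  ]
}}

```text
time: 6.4
ee_pos: [0.425, -0.1182, 0.1797]
eef_rot: [0.985, 0.174, 0.002, 0.001]
ft_force: [0.9, 0.9, -0.9]
width: 0.0575
```

Emit:
{"api": "apply_moves", "payload": {
  "increments": [
    {"grip": 150,"xyz": [14,-33,0],"rotation": [0,0,-5]},
    {"grip": 150,"xyz": [28,-66,0],"rotation": [0,0,-10]},
    {"grip": 150,"xyz": [43,-99,0],"rotation": [0,0,-15]},
    {"grip": 150,"xyz": [57,-133,0],"rotation": [0,0,-20]},
    {"grip": 150,"xyz": [71,-166,0],"rotation": [0,0,-25]}
  ]
}}

```text
time: 7.02
ee_pos: [0.4343, 0.0633, 0.1786]
eef_rot: [0.923, 0.384, 0.001, 0.001]
ft_force: [0.5, -0.2, -1.0]
width: 0.0579
```

```bash
python3 - <<'E'
from plan import *
plan([(.445,.2445,.16,70.8),(.445,.2445,.0950,70.8)])
E
```

```text
t 7.03 p [0.4343 0.0633 0.1786] yaw 45.19 tilt 0.22 w 0.0579 F [ 0.5 -0.2 -1. ] q [-0.96 -0.1   0.69  2.03  0.07  1.19  0.48]
-> (0.445, 0.2445, 0.16, 70.8) xyz [ 136.1 -120.2   18.4] rot [  0.22  -0.05 -25.61]
-> (0.445, 0.2445, 0.095, 70.8) xyz [ 0.  0. 65.] rot [0. 0. 0.]
```

Emit:
{"api": "apply_moves", "payload": {
  "increments": [
    {"grip": 150,"xyz": [35,-31,3],"rotation": [0,0,-7]},
    {"grip": 150,"xyz": [72,-63,8],"rotation": [0,0,-14]},
    {"grip": 150,"xyz": [105,-92,13],"rotation": [0,0,-20]},
    {"grip": 150,"xyz": [128,-112,17],"rotation": [0,0,-24]},
    {"grip": 150,"xyz": [136,-120,18],"rotation": [0.2,0,-25.6]}
  ]
}}

```text
time: 7.65
ee_pos: [0.4442, 0.2456, 0.159]
eef_rot: [0.814, 0.581, -0.001, 0.0]
ft_force: [-0.4, -0.3, 0.3]
width: 0.058
```

Emit:
{"api": "apply_moves", "payload": {
  "increments": [
    {"grip": 150,"xyz": [0,0,0],"rotation": [0,0,0]},
    {"grip": 150,"xyz": [0,0,15],"rotation": [0,0,0]},
    {"grip": 150,"xyz": [0,0,30],"rotation": [0,0,0]},
    {"grip": 150,"xyz": [0,0,30],"rotation": [0,0,0]}
  ]
}}

```text
time: 8.15
ee_pos: [0.4434, 0.2444, 0.1274]
eef_rot: [0.815, 0.58, -0.002, 0.0]
ft_force: [0.2, 0.3, -0.6]
width: 0.058
```

```bash
python3 - <<'E'
from plan import *
from bench import viewer
plan([(.445,.2445,.12,70.8),(.445,.2445,.0950,70.8)])
s=Cam(viewer.camera("side"));t=Cam(viewer.camera("top"))
print(s.proj([[.445,.2445,.086],[.445,.2445,.13]]),t.proj([[.445,.2445,.086]]))
a=cv2.resize(s.c["img"][250:360,240:350],None,fx=3.6,fy=3.6,interpolation=2);b=cv2.resize(t.c["img"][210:320,130:240],None,fx=3.6,fy=3.6,interpolation=2)
cv2.imwrite("pics/a5.png",np.hstack([a,b]))
E
```

```text
t 8.15 p [0.4434 0.2444 0.1274] yaw 70.92 tilt 0.24 w 0.058 F [ 0.2  0.3 -0.6] q [-1.11  0.17  0.56  1.92 -0.1   1.08  0.74]
-> (0.445, 0.2445, 0.12, 70.8) xyz [0.6 1.5 7.4] rot [-0.11  0.21  0.12]
-> (0.445, 0.2445, 0.095, 70.8) xyz [ 0.  0. 25.] rot [0. 0. 0.]
[[307.00463159 313.49855331]
 [308.37455746 298.87869352]] [[179.17910513 266.18602758]]
```

View pics/a5.png

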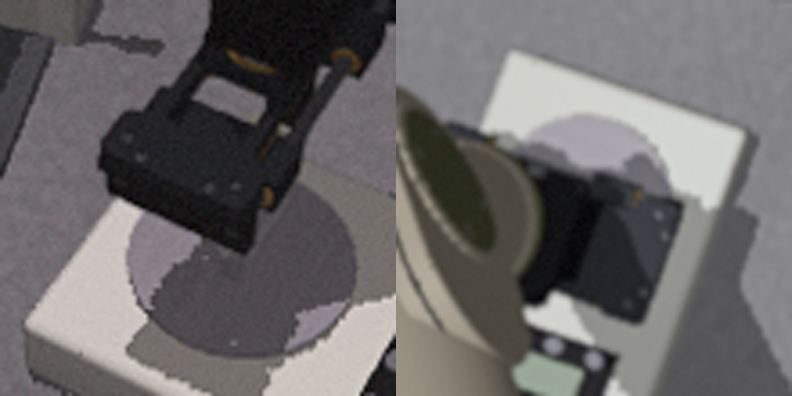

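Emit:
{"api": "apply_moves", "payload": {
  "increments": [
    {"grip": 150,"xyz": [0.6,1.5,10],"rotation": [-0.1,0.2,0]},
    {"grip": 150,"xyz": [0.6,1.5,20],"rotation": [-0.1,0.2,0]},
    {"grip": 150,"xyz": [0.6,1.5,30],"rotation": [-0.1,0.2,0]},
    {"grip": 150,"xyz": [0.6,1.5,36],"rotation": [-0.1,0.2,0]},
    {"grip": 150,"xyz": [0.6,1.5,36],"rotation": [-0.1,0.2,0]}
  ]
}}

```text
time: 8.88
ee_pos: [0.4455, 0.245, 0.0923]
eef_rot: [0.814, 0.58, 0.001, -0.0]
ft_force: [-0.7, 0.4, -0.3]
width: 0.0576
```

```bash
python3 -c "
from plan import *
plan([(.445,.2445,.0865,70.8)])"
```

```text
t 8.88 p [0.4455 0.245  0.0923] yaw 70.95 tilt 0.06 w 0.0576 F [-0.7  0.4 -0.3] q [-1.09  0.22  0.56  1.95 -0.14  1.    0.77]
-> (0.445, 0.2445, 0.0865, 70.8) xyz [-0.7 -0.3  5.8] rot [ 0.03 -0.05  0.15]
```

Emit:
{"api": "apply_moves", "payload": {
  "increments": [
    {"grip": 150,"xyz": [-0.5,0,2],"rotation": [0,0,0]},
    {"grip": 150,"xyz": [-0.5,0,3],"rotation": [0,0,0]},
    {"grip": 150,"xyz": [-0.5,0,4],"rotation": [0,0,0]},
    {"grip": 150,"xyz": [-0.5,0,4],"rotation": [0,0,0]}
  ]
}}

```text
time: 9.38
ee_pos: [0.4453, 0.2448, 0.0885]
eef_rot: [0.814, 0.58, 0.001, -0.0]
ft_force: [-1.4, -0.6, 1.9]
width: 0.058
```

Emit:
{"api": "apply_moves", "payload": {
  "increments": [
    {"grip": 150,"xyz": [0,0,1],"rotation": [0,0,0]},
    {"grip": 150,"xyz": [0,0,1.5],"rotation": [0,0,0]},
    {"grip": 150,"xyz": [0,0,1.5],"rotation": [0,0,0]}
  ]
}}

```text
time: 9.75
ee_pos: [0.445, 0.2452, 0.0876]
eef_rot: [0.814, 0.581, 0.001, -0.001]
ft_force: [-5.7, -1.1, 8.3]
width: 0.0576
```

```bash
python3 -c "
from plan import *
plan([(.445,.2445,.0865,70.8)])"
```

```text
t 9.75 p [0.445  0.2452 0.0876] yaw 70.98 tilt 0.11 w 0.0576 F [-5.7 -1.1  8.3] q [-1.09  0.23  0.56  1.96 -0.14  0.99  0.77]
-> (0.445, 0.2445, 0.0865, 70.8) xyz [-0.7  0.2  1.1] rot [-0.02 -0.1   0.18]
```

Emit:
{"api": "apply_moves", "payload": {
  "increments": [
    {"grip": 150,"xyz": [0,-1,0],"rotation": [0,0,0]},
    {"grip": 150,"xyz": [0,-1,0.5],"rotation": [0,0,0]},
    {"grip": 150,"xyz": [0,-1,0.5],"rotation": [0,0,0]}
  ]
}}

```text
time: 10.12
ee_pos: [0.4444, 0.2456, 0.0872]
eef_rot: [0.814, 0.581, 0.001, -0.001]
ft_force: [0.4, 0.2, 1.7]
width: 0.0583
```

```bash
python3 -c "
from plan import *
plan([(.445,.2445,.0865,70.8)])"
```

```text
t 10.12 p [0.4444 0.2456 0.0872] yaw 70.97 tilt 0.13 w 0.0583 F [0.4 0.2 1.7] q [-1.09  0.23  0.55  1.96 -0.14  0.99  0.77]
-> (0.445, 0.2445, 0.0865, 70.8) xyz [-0.8  0.9  0.7] rot [ 0.01 -0.13  0.17]
```

Emit:
{"api": "apply_moves", "payload": {
  "increments": [
    {"grip": 150,"xyz": [0,0,0.7],"rotation": [0,0,0]},
    {"grip": 150,"xyz": [0,0,0.7],"rotation": [0,0,0]}
  ]
}}

```text
time: 10.38
ee_pos: [0.4445, 0.2456, 0.087]
eef_rot: [0.814, 0.581, 0.001, -0.001]
ft_force: [-3.3, -1.9, 10.7]
width: 0.0579
```

Emit:
{"api": "apply_moves", "payload": {
  "increments": [
    {"grip": 70,"xyz": [0,0,0],"rotation": [0,0,0]},
    {"grip": 40,"xyz": [0,0,0],"rotation": [0,0,0]},
    {"grip": 0,"xyz": [0,0,0],"rotation": [0,0,0]},
    {"grip": 0,"xyz": [0,0,0],"rotation": [0,0,0]}
  ]
}}

```text
time: 10.88
ee_pos: [0.4444, 0.2455, 0.0869]
eef_rot: [0.814, 0.581, 0.001, -0.001]
ft_force: [-0.1, -0.2, -0.0]
width: 0.0835
```

Emit:
{"api": "apply_moves", "payload": {
  "increments": [
    {"grip": 0,"xyz": [0,0,-15],"rotation": [0,0,0]},
    {"grip": 0,"xyz": [0,0,-40],"rotation": [0,0,0]},
    {"grip": 0,"xyz": [0,0,-80],"rotation": [0,0,0]},
    {"grip": 0,"xyz": [0,0,-120],"rotation": [0,0,0]}
  ]
}}

```text
time: 11.38
ee_pos: [0.4444, 0.245, 0.2091]
eef_rot: [0.814, 0.58, 0.001, -0.001]
ft_force: [0.0, -0.1, 0.5]
width: 0.087
```

```bash
python3 - <<'E'
from plan import *
from bench import viewer
plan([(.445,.2445,.20,-19.2)])
s=Cam(viewer.camera("side"));t=Cam(viewer.camera("top"))
a=cv2.resize(s.c["img"][270:360,260:350],None,fx=4.4,fy=4.4,interpolation=2);b=cv2.resize(t.c["img"][220:310,140:230],None,fx=4.4,fy=4.4,interpolation=2)
cv2.imwrite("pics/a6.png",np.hstack([a,b]))
E
```

```text
t 11.38 p [0.4444 0.245  0.2091] yaw 70.95 tilt 0.15 w 0.087 F [ 0.  -0.1  0.5] q [-1.13  0.08  0.57  1.83 -0.04  1.25  0.69]
-> (0.445, 0.2445, 0.2, -19.2) xyz [-0.3  0.7  9.1] rot [-0.11 -0.13 90.15]
```

View pics/a6.png

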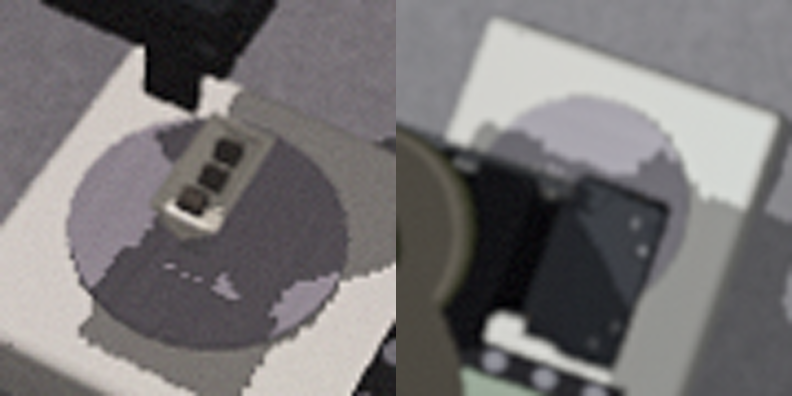

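Emit:
{"api": "apply_moves", "payload": {
  "increments": [
    {"grip": 0,"xyz": [0,0,0],"rotation": [0,0,9]},
    {"grip": 0,"xyz": [0,0,0],"rotation": [0,0,18]},
    {"grip": 0,"xyz": [0,0,0],"rotation": [0,0,27]},
    {"grip": 0,"xyz": [0,0,0],"rotation": [0,0,36]},
    {"grip": 0,"xyz": [0,0,0],"rotation": [0,0,45]}
  ]
}}

```text
time: 12.1
ee_pos: [0.4463, 0.246, 0.2123]
eef_rot: [0.975, 0.222, 0.004, -0.003]
ft_force: [-0.7, -0.2, -0.5]
width: 0.0868
```

Emit:
{"api": "apply_moves", "payload": {
  "increments": [
    {"grip": 0,"xyz": [0,0,0],"rotation": [0,0,9]},
    {"grip": 0,"xyz": [0,0,0],"rotation": [0,0,18]},
    {"grip": 0,"xyz": [0,0,0],"rotation": [0,0,27]},
    {"grip": 0,"xyz": [0,0,0],"rotation": [0,0,36]},
    {"grip": 0,"xyz": [0,0,0],"rotation": [0,0,45]}
  ]
}}

```text
time: 12.72
ee_pos: [0.4462, 0.2458, 0.2125]
eef_rot: [0.985, -0.171, 0.002, -0.004]
ft_force: [0.3, 0.0, -0.8]
width: 0.087
```

```bash
python3 - <<'E'
from plan import *
from bench import viewer
plan([(.4445,.245,.14,-19.1),(.4445,.245,.092,-19.1)])
s=Cam(viewer.camera("side"));t=Cam(viewer.camera("top"))
a=cv2.resize(s.c["img"][270:360,260:350],None,fx=4.4,fy=4.4,interpolation=2);b=cv2.resize(t.c["img"][220:310,140:230],None,fx=4.4,fy=4.4,interpolation=2)
cv2.imwrite("pics/a7.png",np.hstack([a,b]))
E
```

```text
t 12.72 p [0.4462 0.2458 0.2125] yaw -19.68 tilt 0.54 w 0.087 F [ 0.3  0.  -0.8] q [-1.2   0.07  0.64  1.82 -0.05  1.25 -0.89]
-> (0.4445, 0.245, 0.14, -19.1) xyz [-1.6  2.  72.5] rot [-0.51 -0.18 -0.58]
-> (0.4445, 0.245, 0.092, -19.1) xyz [ 0.  0. 48.] rot [0. 0. 0.]
```

View pics/a7.png

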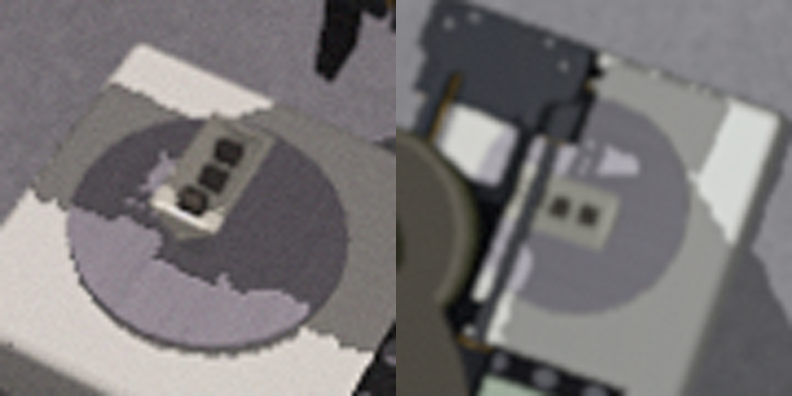

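Emit:
{"api": "apply_moves", "payload": {
  "increments": [
    {"grip": 0,"xyz": [-1.6,2,30],"rotation": [-0.5,-0.2,-0.6]},
    {"grip": 0,"xyz": [-1.6,2,60],"rotation": [-0.5,-0.2,-0.6]},
    {"grip": 0,"xyz": [-1.6,2,85],"rotation": [-0.5,-0.2,-0.6]},
    {"grip": 0,"xyz": [-1.6,2,90],"rotation": [-0.5,-0.2,-0.6]},
    {"grip": 0,"xyz": [-1.6,2,90],"rotation": [-0.5,-0.2,-0.6]}
  ]
}}

```text
time: 13.45
ee_pos: [0.4449, 0.2452, 0.123]
eef_rot: [0.987, -0.163, 0.0, -0.0]
ft_force: [-0.4, 0.2, 0.7]
width: 0.0872
```

```bash
python3 - <<'E'
from plan import *
plan([(.4445,.245,.092,-19.1)])
E
```

```text
t 13.45 p [0.4449 0.2452 0.123 ] yaw -18.81 tilt 0.02 w 0.0872 F [-0.4  0.2  0.7] q [-1.17  0.18  0.64  1.93 -0.12  1.07 -0.81]
-> (0.4445, 0.245, 0.092, -19.1) xyz [-0.3  0.3 31. ] rot [-0.02  0.    0.29]
```

Emit:
{"api": "apply_moves", "payload": {
  "increments": [
    {"grip": 0,"xyz": [-0.4,0,15],"rotation": [0,0,0.3]},
    {"grip": 50,"xyz": [-0.4,0,25],"rotation": [0,0,0.3]},
    {"grip": 80,"xyz": [-0.4,0,31],"rotation": [0,0,0.3]},
    {"grip": 100,"xyz": [-0.4,0,31],"rotation": [0,0,0.3]},
    {"grip": 120,"xyz": [-0.4,0,31],"rotation": [0,0,0.3]}
  ],
  "squeeze": 12
}}

```text
time: 14.08
ee_pos: [0.4447, 0.2454, 0.0922]
eef_rot: [0.986, -0.166, 0.0, -0.0]
ft_force: [0.6, 0.3, 0.0]
width: 0.0549
```

Emit:
{"api": "apply_moves", "payload": {
  "increments": [
    {"grip": 150,"xyz": [0,0,0],"rotation": [0,0,0]},
    {"grip": 200,"xyz": [0,0,0],"rotation": [0,0,0]},
    {"grip": 200,"xyz": [0,0,0],"rotation": [0,0,0]},
    {"grip": 200,"xyz": [0,0,0],"rotation": [0,0,0]}
  ]
}}

```text
time: 14.58
ee_pos: [0.4454, 0.2453, 0.0926]
eef_rot: [0.986, -0.166, 0.001, -0.001]
ft_force: [4.1, -1.3, 1.7]
width: 0.0296
```

```bash
python3 - <<'E'
from plan import *
from bench import viewer
plan([(.4445,.245,.13,-19.1)])
s=Cam(viewer.camera("side"))
crop(s.c["img"],260,350,270,350,7,"pics/a8.png")
E
```

```text
t 14.57 p [0.4454 0.2453 0.0926] yaw -19.14 tilt 0.11 w 0.0296 F [ 4.1 -1.3  1.7] q [-1.16  0.23  0.63  1.96 -0.16  1.   -0.79]
-> (0.4445, 0.245, 0.13, -19.1) xyz [ -0.7   0.6 -37.4] rot [-0.08 -0.08 -0.04]
```

View pics/a8.png

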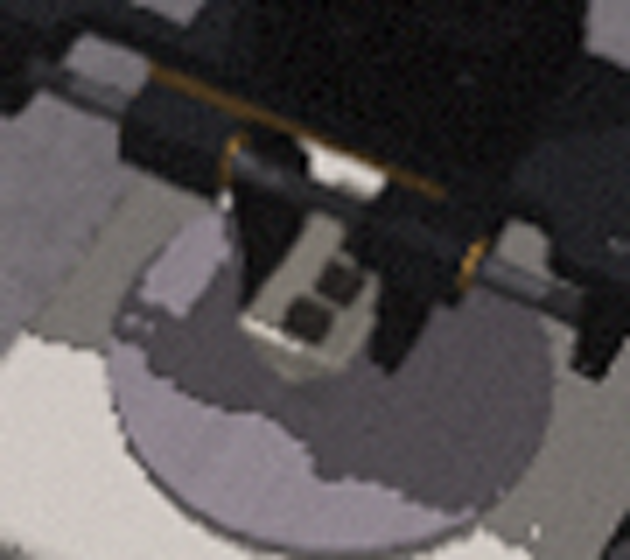

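Emit:
{"api": "apply_moves", "payload": {
  "increments": [
    {"grip": 200,"xyz": [1,0,0],"rotation": [0,0,0]},
    {"grip": 200,"xyz": [1,0,0],"rotation": [0,0,0]}
  ]
}}

```text
time: 14.88
ee_pos: [0.4458, 0.2451, 0.0924]
eef_rot: [0.986, -0.166, 0.0, -0.0]
ft_force: [-0.3, 0.1, 2.9]
width: 0.0293
```

```bash
python3 - <<'E'
from plan import *
plan([(.4454,.245,.13,-19.1)])
E
```

```text
t 14.88 p [0.4458 0.2451 0.0924] yaw -19.12 tilt 0.05 w 0.0293 F [-0.3  0.1  2.9] q [-1.16  0.23  0.63  1.95 -0.16  1.01 -0.79]
-> (0.4454, 0.245, 0.13, -19.1) xyz [ -0.3   0.2 -37.6] rot [-0.05 -0.02 -0.02]
```

Emit:
{"api": "apply_moves", "payload": {
  "increments": [
    {"grip": 200,"xyz": [0,0,-5],"rotation": [0,0,0]},
    {"grip": 200,"xyz": [0,0,-15],"rotation": [0,0,0]},
    {"grip": 200,"xyz": [0,0,-30],"rotation": [0,0,0]},
    {"grip": 200,"xyz": [0,0,-40],"rotation": [0,0,0]}
  ]
}}

```text
time: 15.38
ee_pos: [0.4462, 0.2454, 0.1339]
eef_rot: [0.986, -0.166, 0.001, -0.001]
ft_force: [0.4, -0.5, 0.0]
width: 0.0298
```

```bash
python3 - <<'E'
from plan import *
from bench import viewer
plan([(.4454,.245,.23,-19.1)])
s=Cam(viewer.camera("side"))
crop(s.c["img"],260,350,250,330,7,"pics/a9.png")
E
```

```text
t 15.38 p [0.4462 0.2454 0.1339] yaw -19.12 tilt 0.13 w 0.0298 F [ 0.4 -0.5  0. ] q [-1.18  0.17  0.64  1.92 -0.11  1.09 -0.82]
-> (0.4454, 0.245, 0.23, -19.1) xyz [ -0.5   0.4 -96.1] rot [-0.12 -0.05 -0.02]
```

View pics/a9.png

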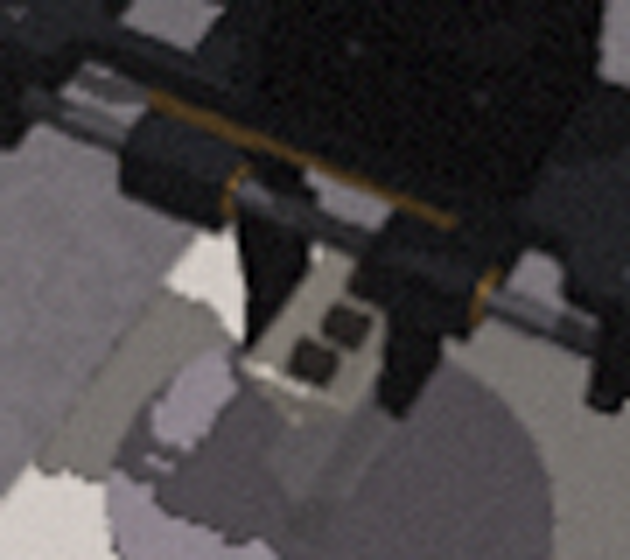

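Emit:
{"api": "apply_moves", "payload": {
  "increments": [
    {"grip": 200,"xyz": [0,0,-10],"rotation": [0,0,0]},
    {"grip": 200,"xyz": [0,0,-30],"rotation": [0,0,0]},
    {"grip": 200,"xyz": [0,0,-45],"rotation": [0,0,0]},
    {"grip": 200,"xyz": [0,0,-50],"rotation": [0,0,0]}
  ]
}}

```text
time: 15.92
ee_pos: [0.4468, 0.2458, 0.1858]
eef_rot: [0.986, -0.166, 0.001, -0.002]
ft_force: [-0.3, 0.2, -0.5]
width: 0.0297
```

```bash
python3 - <<'E'
from plan import *
plan([(.54,.125,.184,-11),(.635,.002,.17,-3.75),(.635,.002,.11,-3.75)])
E
```

```text
t 15.93 p [0.4468 0.2458 0.1858] yaw -19.12 tilt 0.28 w 0.0297 F [-0.3  0.2 -0.5] q [-1.19  0.1   0.65  1.86 -0.07  1.2  -0.86]
-> (0.54, 0.125, 0.184, -11) xyz [127.6  83.6   1.6] rot [-0.25 -0.13 -8.12]
-> (0.635, 0.002, 0.17, -3.75) xyz [116.7 102.6  14. ] rot [ 0.    0.   -7.25]
-> (0.635, 0.002, 0.11, -3.75) xyz [ 0.  0. 60.] rot [0. 0. 0.]
```

Emit:
{"api": "apply_moves", "payload": {
  "increments": [
    {"grip": 200,"xyz": [14,9,0],"rotation": [0,0,-1]},
    {"grip": 200,"xyz": [42,28,0],"rotation": [0,0,-3]},
    {"grip": 200,"xyz": [70,46,0],"rotation": [0,0,-5]},
    {"grip": 200,"xyz": [98,65,0],"rotation": [0,0,-6]},
    {"grip": 200,"xyz": [128,84,0],"rotation": [-0.3,-0.1,-8]}
  ]
}}

```text
time: 16.55
ee_pos: [0.5405, 0.1237, 0.1853]
eef_rot: [0.995, -0.096, -0.0, 0.001]
ft_force: [0.1, 0.3, 0.3]
width: 0.0294
```

Emit:
{"api": "apply_moves", "payload": {
  "increments": [
    {"grip": 200,"xyz": [28,25,2],"rotation": [0,0,-2]},
    {"grip": 200,"xyz": [58,51,5],"rotation": [0,0,-4]},
    {"grip": 200,"xyz": [87,77,8],"rotation": [0,0,-5.5]},
    {"grip": 200,"xyz": [107,94,11],"rotation": [0,0,-7]},
    {"grip": 200,"xyz": [117,103,13],"rotation": [0,0,-7.2]}
  ]
}}

```text
time: 17.18
ee_pos: [0.6358, -0.0013, 0.1716]
eef_rot: [0.999, -0.034, -0.001, 0.001]
ft_force: [0.1, -0.3, -0.3]
width: 0.0293
```

```bash
python3 - <<'E'
from plan import *
from bench import viewer
plan([(.635,.002,.12,-3.75)])
s=Cam(viewer.camera("side"));t=Cam(viewer.camera("top"))
a=cv2.resize(s.c["img"][140:270,180:310],None,fx=3,fy=3,interpolation=2);b=cv2.resize(t.c["img"][130:260,230:360],None,fx=3,fy=3,interpolation=2)
cv2.imwrite("pics/b1.png",np.hstack([a,b]))
E
```

```text
t 17.18 p [ 0.6358 -0.0013  0.1716] yaw -3.94 tilt 0.13 w 0.0293 F [ 0.1 -0.3 -0.3] q [-0.62  0.47  0.74  1.54 -0.32  1.26  0.1 ]
-> (0.635, 0.002, 0.12, -3.75) xyz [-0.9 -3.4 51.6] rot [ 0.11  0.08 -0.19]
```

View pics/b1.png

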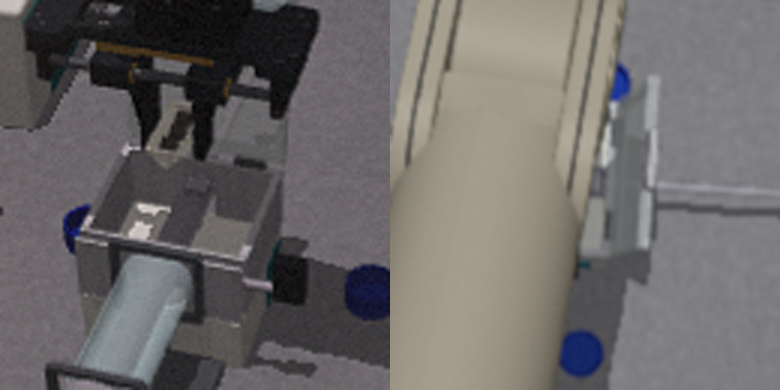

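Emit:
{"api": "apply_moves", "payload": {
  "increments": [
    {"grip": 200,"xyz": [-1,-3.4,15],"rotation": [0,0,-0.2]},
    {"grip": 200,"xyz": [-1,-3.4,35],"rotation": [0,0,-0.2]},
    {"grip": 200,"xyz": [-1,-3.4,55],"rotation": [0,0,-0.2]},
    {"grip": 200,"xyz": [-1,-3.4,60],"rotation": [0,0,-0.2]}
  ]
}}

```text
time: 17.77
ee_pos: [0.6335, 0.0027, 0.1095]
eef_rot: [0.999, -0.033, -0.002, 0.001]
ft_force: [-0.1, 0.5, -0.0]
width: 0.0294
```

```bash
python3 - <<'E'
from plan import *
from bench import viewer
plan([(.635,.002,.09,-3.75)])
s=Cam(viewer.camera("side"))
crop(s.c["img"],190,290,160,260,5.8,"pics/b2.png")
E
```

```text
t 17.77 p [0.6335 0.0027 0.1095] yaw -3.75 tilt 0.28 w 0.0294 F [-0.1  0.5 -0. ] q [-0.61  0.52  0.71  1.61 -0.36  1.15  0.12]
-> (0.635, 0.002, 0.09, -3.75) xyz [ 1.6  0.6 19.5] rot [0.14 0.24 0.  ]
```

View pics/b2.png

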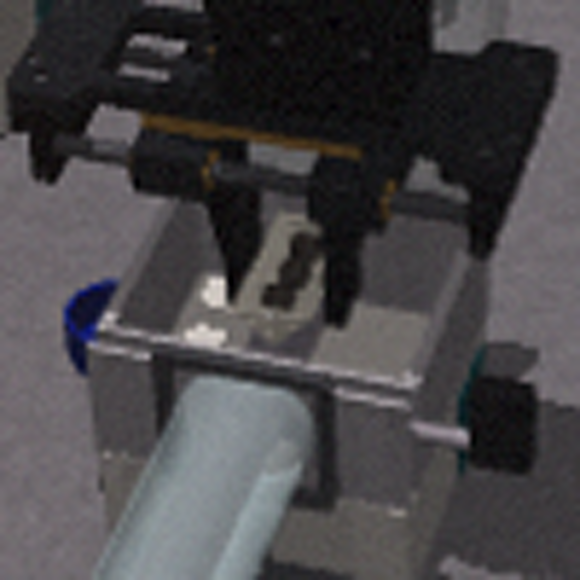

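Emit:
{"api": "apply_moves", "payload": {
  "increments": [
    {"grip": 200,"xyz": [2,4.5,5],"rotation": [0.1,0.2,0]},
    {"grip": 200,"xyz": [2,4.5,12],"rotation": [0.1,0.2,0]},
    {"grip": 200,"xyz": [2,4.5,20],"rotation": [0.1,0.2,0]},
    {"grip": 200,"xyz": [2,4.5,23],"rotation": [0.1,0.2,0]},
    {"grip": 200,"xyz": [2,4.5,23],"rotation": [0.1,0.2,0]}
  ]
}}

```text
time: 18.45
ee_pos: [0.6353, -0.0021, 0.0867]
eef_rot: [0.999, -0.033, -0.0, 0.0]
ft_force: [-0.2, -0.1, -0.6]
width: 0.0294
```

```bash
python3 - <<'E'
from plan import *
plan([(.635,-.002,.0815,-3.75)])
E
```

```text
t 18.45 p [ 0.6353 -0.0021  0.0867] yaw -3.75 tilt 0.05 w 0.0294 F [-0.2 -0.1 -0.6] q [-0.59  0.55  0.7   1.62 -0.38  1.11  0.14]
-> (0.635, -0.002, 0.0815, -3.75) xyz [-0.3 -0.1  5.2] rot [ 0.05  0.02 -0.  ]
```

Emit:
{"api": "apply_moves", "payload": {
  "increments": [
    {"grip": 200,"xyz": [0,0,1.5],"rotation": [0,0,0]},
    {"grip": 200,"xyz": [0,0,3],"rotation": [0,0,0]},
    {"grip": 200,"xyz": [0,0,4],"rotation": [0,0,0]},
    {"grip": 200,"xyz": [0,0,4],"rotation": [0,0,0]}
  ]
}}

```text
time: 18.95
ee_pos: [0.6354, -0.0021, 0.0827]
eef_rot: [0.999, -0.033, -0.0, 0.0]
ft_force: [0.7, 0.6, -0.5]
width: 0.0296
```

Emit:
{"api": "apply_moves", "payload": {
  "increments": [
    {"grip": 200,"xyz": [0,0,1],"rotation": [0,0,0]},
    {"grip": 200,"xyz": [0,0,1],"rotation": [0,0,0]}
  ]
}}

```text
time: 19.2
ee_pos: [0.6359, -0.0021, 0.0821]
eef_rot: [0.999, -0.033, 0.0, 0.0]
ft_force: [1.5, -0.0, 2.0]
width: 0.0298
```

Emit:
{"api": "apply_moves", "payload": {
  "increments": [
    {"grip": 200,"xyz": [0.5,0,0.7],"rotation": [0,0,0]},
    {"grip": 200,"xyz": [0.5,0,0.7],"rotation": [0,0,0]}
  ]
}}

```text
time: 19.45
ee_pos: [0.6366, -0.0022, 0.0815]
eef_rot: [0.999, -0.033, 0.001, 0.0]
ft_force: [1.2, -0.7, 2.0]
width: 0.0294
```

Emit:
{"api": "apply_moves", "payload": {
  "increments": [
    {"grip": 200,"xyz": [0.3,0,0.7],"rotation": [0,0,0]},
    {"grip": 200,"xyz": [0.3,0,0.7],"rotation": [0,0,0]}
  ]
}}

```text
time: 19.7
ee_pos: [0.6367, -0.0021, 0.0813]
eef_rot: [0.999, -0.033, 0.0, 0.0]
ft_force: [-2.3, 0.9, 8.7]
width: 0.0297
```

```bash
python3 - <<'E'
from plan import *
from bench import viewer
plan([(.635,-.002,.0815,-3.75)])
s=Cam(viewer.camera("side"))
crop(s.c["img"],190,290,160,260,5.8,"pics/b3.png")
E
```

```text
t 19.7 p [ 0.6367 -0.0021  0.0813] yaw -3.76 tilt 0.05 w 0.0297 F [-2.3  0.9  8.7] q [-0.58  0.56  0.69  1.62 -0.39  1.1   0.15]
-> (0.635, -0.002, 0.0815, -3.75) xyz [-1.7 -0.  -0.2] rot [ 0.02 -0.05 -0.01]
```

View pics/b3.png

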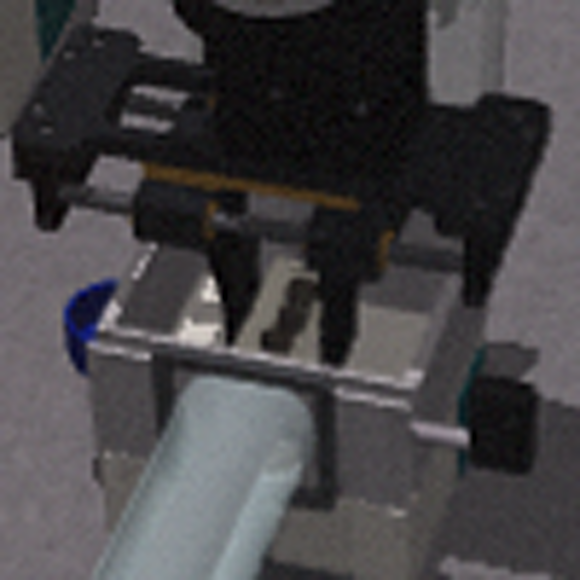

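Emit:
{"api": "apply_moves", "payload": {
  "increments": [
    {"grip": 150,"xyz": [0,0,0],"rotation": [0,0,0]},
    {"grip": 110,"xyz": [0,0,0],"rotation": [0,0,0]},
    {"grip": 110,"xyz": [0,0,0],"rotation": [0,0,0]}
  ]
}}

```text
time: 20.12
ee_pos: [0.6364, -0.0021, 0.0809]
eef_rot: [0.999, -0.033, 0.0, 0.0]
ft_force: [0.5, -0.6, -0.2]
width: 0.0458
```

Emit:
{"api": "apply_moves", "payload": {
  "increments": [
    {"grip": 110,"xyz": [0,0,-15],"rotation": [0,0,0]},
    {"grip": 110,"xyz": [0,0,-40],"rotation": [0,0,0]},
    {"grip": 110,"xyz": [0,0,-90],"rotation": [0,0,0]},
    {"grip": 110,"xyz": [0,0,-150],"rotation": [0,0,0]},
    {"grip": 255,"xyz": [0,0,-200],"rotation": [0,0,0]}
  ]
}}

```text
time: 20.75
ee_pos: [0.6364, -0.0024, 0.2845]
eef_rot: [0.999, -0.033, 0.001, 0.0]
ft_force: [0.9, 0.7, -0.2]
width: 0.045
```

```bash
python3 - <<'E'
from plan import *
from bench import viewer
plan([(.635,-.002,.3,-3.75)])
s=Cam(viewer.camera("side"));t=Cam(viewer.camera("top"))
a=cv2.resize(s.c["img"][130:260,190:320],None,fx=3,fy=3,interpolation=2);b=cv2.resize(t.c["img"][130:260,240:370],None,fx=3,fy=3,interpolation=2)
cv2.imwrite("pics/b4.png",np.hstack([a,b]))
pickle.dump(s.c,open("side1.pkl","wb"))
E
```

```text
t 20.75 p [ 0.6364 -0.0024  0.2845] yaw -3.79 tilt 0.13 w 0.045 F [ 0.9  0.7 -0.2] q [-0.63  0.4   0.78  1.38 -0.28  1.47  0.07]
-> (0.635, -0.002, 0.3, -3.75) xyz [ -1.3  -0.3 -15.5] rot [ 0.01 -0.13 -0.04]
```

View pics/b4.png

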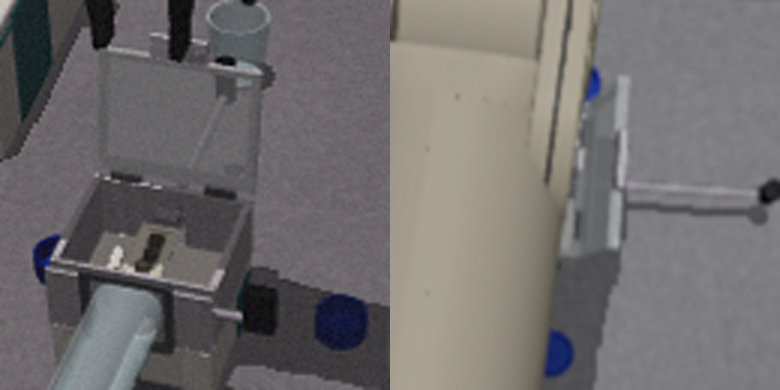

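Emit:
{"api": "apply_moves", "payload": {
  "increments": [
    {"grip": 255,"xyz": [0,35,0],"rotation": [0,0,0]},
    {"grip": 255,"xyz": [0,75,0],"rotation": [0,0,0]},
    {"grip": 255,"xyz": [0,115,0],"rotation": [0,0,0]},
    {"grip": 255,"xyz": [0,155,0],"rotation": [0,0,0]},
    {"grip": 255,"xyz": [0,166,0],"rotation": [0,0,0]}
  ],
  "squeeze": 10
}}

```text
time: 21.48
ee_pos: [0.6263, -0.1722, 0.2886]
eef_rot: [0.999, -0.035, 0.005, 0.0]
ft_force: [-0.1, 0.2, 0.1]
width: 0.0014
```

```bash
cat > lk.py <<'E'
from plan import *
O=np.array([.6366,-.003]);A=np.radians(-3.75);X=np.array([np.cos(A),np.sin(A)]);Y=np.array([-np.sin(A),np.cos(A)])
def W(x,y,z): return np.r_[O+X*x/1000+Y*y/1000,z]
def L(p): d=np.array(p[:2])-O; return (d@X*1000).round(1),(d@Y*1000).round(1),round(p[2],4)
E
python3 - <<'E'
from lk import *
from bench import viewer
plan([(*W(0,-165,.193),-3.75)])
print(L(r.read_state()["ee_pos"]))
s=Cam(viewer.camera("side"));s1=load("side0.pkl")
for th in (1.6,1.75,1.9,2.05,2.2):
  print(th,s1.proj([W(x,-61+104*np.cos(th),.108+.104*np.sin(th)) for x in(-64,64)]).round(1).tolist())
crop(s.c["img"],190,320,110,250,4.2,"pics/b5.png")
E
```

```text
t 21.48 p [ 0.6263 -0.1722  0.2886] yaw -4.05 tilt 0.57 w 0.0014 F [-0.1  0.2  0.1] q [-0.37  0.44  0.82  1.34 -0.32  1.48  0.35]
-> (np.float64(0.6258084836770265), np.float64(-0.16764672233436959), np.float64(0.193), -3.75) xyz [-1.8 -4.5 95.6] rot [ 0.01 -0.57 -0.3 ]
(np.float64(0.8), np.float64(-169.5), np.float64(0.2886))
1.6 [[274.1, 157.7], [218.6, 148.8]]
1.75 [[275.9, 154.3], [220.9, 145.6]]
1.9 [[277.5, 152.0], [223.1, 143.3]]
2.05 [[279.0, 150.7], [225.2, 142.2]]
2.2 [[280.4, 150.4], [227.2, 142.0]]
```

View pics/b5.png

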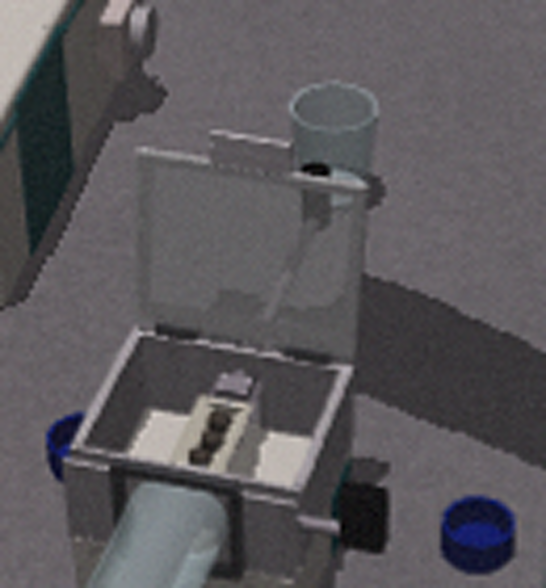

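Emit:
{"api": "apply_moves", "payload": {
  "increments": [
    {"grip": 255,"xyz": [-1,-2,40],"rotation": [0,-0.6,-0.3]},
    {"grip": 255,"xyz": [-2,-4,75],"rotation": [0,-0.6,-0.3]},
    {"grip": 255,"xyz": [-2,-4,95],"rotation": [0,-0.6,-0.3]},
    {"grip": 255,"xyz": [-2,-4,95],"rotation": [0,-0.6,-0.3]}
  ]
}}

```text
time: 22.02
ee_pos: [0.6254, -0.1668, 0.1926]
eef_rot: [0.999, -0.032, -0.001, -0.0]
ft_force: [0.3, 0.2, 0.1]
width: 0.0006
```

Emit:
{"api": "apply_moves", "payload": {
  "increments": [
    {"grip": 255,"xyz": [0,-18,0],"rotation": [0,0,0]},
    {"grip": 255,"xyz": [0,-36,0],"rotation": [0,0,0]},
    {"grip": 255,"xyz": [0,-54,0],"rotation": [0,0,0]},
    {"grip": 255,"xyz": [0,-72,-1],"rotation": [0,0,0]},
    {"grip": 255,"xyz": [0,-90,-2],"rotation": [0,0,0]}
  ]
}}

```text
time: 22.65
ee_pos: [0.6314, -0.0759, 0.195]
eef_rot: [0.999, -0.032, -0.001, -0.0]
ft_force: [0.6, -2.1, 0.2]
width: 0.0005
```

```bash
python3 - <<'E'
from lk import *
from bench import viewer
plan([(*W(0,-33,.187),-3.75),(*W(0,-2.7,.1586),-3.75),(*W(0,7.8,.133),-3.75)])
print(L(r.read_state()["ee_pos"]))
s=Cam(viewer.camera("side"))
crop(s.c["img"],190,320,110,250,4.2,"pics/b6.png")
E
```

```text
t 22.65 p [ 0.6314 -0.0759  0.195 ] yaw -3.67 tilt 0.11 w 0.0005 F [ 0.6 -2.1  0.2] q [-0.52  0.46  0.78  1.51 -0.33  1.31  0.22]
-> (np.float64(0.6344416967354053), np.float64(-0.035929344466873916), np.float64(0.187), -3.75) xyz [  0.5 -40.1   8. ] rot [0.   0.11 0.08]
-> (np.float64(0.6364234115510786), np.float64(-0.005694219092744229), np.float64(0.1586), -3.75) xyz [ -0.  -30.3  28.4] rot [0. 0. 0.]
-> (np.float64(0.6371101444079952), np.float64(0.004783299601261107), np.float64(0.133), -3.75) xyz [  0.  -10.5  25.6] rot [0. 0. 0.]
(np.float64(-0.5), np.float64(-73.1), np.float64(0.195))
```

View pics/b6.png

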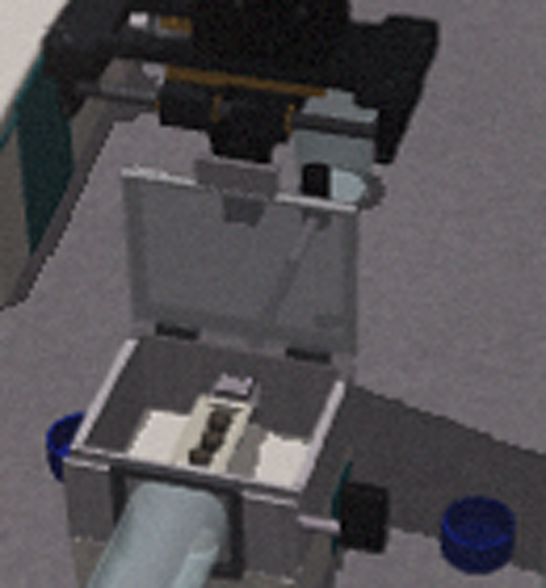

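Emit:
{"api": "apply_moves", "payload": {
  "increments": [
    {"grip": 255,"xyz": [0,-14,1],"rotation": [0,0,0]},
    {"grip": 255,"xyz": [0,-28,4],"rotation": [0,0,0]},
    {"grip": 255,"xyz": [0,-40,8],"rotation": [0,0,0]},
    {"grip": 255,"xyz": [0,-51,15],"rotation": [0,0,0]},
    {"grip": 255,"xyz": [0,-62,25],"rotation": [0,0,0]}
  ]
}}

```text
time: 23.32
ee_pos: [0.6356, -0.0103, 0.1693]
eef_rot: [1.0, -0.031, -0.001, -0.001]
ft_force: [0.9, -1.0, -0.4]
width: 0.0005
```

Emit:
{"api": "apply_moves", "payload": {
  "increments": [
    {"grip": 255,"xyz": [0,-8,11],"rotation": [0,0,0]},
    {"grip": 255,"xyz": [0,-14,22],"rotation": [0,0,0]},
    {"grip": 255,"xyz": [0,-18,34],"rotation": [0,0,0]},
    {"grip": 255,"xyz": [0,-20,46],"rotation": [0,0,0]}
  ]
}}

```text
time: 23.82
ee_pos: [0.6367, 0.01, 0.1225]
eef_rot: [1.0, -0.031, -0.001, -0.001]
ft_force: [-0.5, -0.7, 1.7]
width: 0.0006
```

```bash
python3 - <<'E'
from lk import *
from bench import viewer
plan([(*W(0,9,.117),-3.75)])
print(L(r.read_state()["ee_pos"]))
s=Cam(viewer.camera("side"))
crop(s.c["img"],190,320,110,250,4.2,"pics/b7.png")
E
```

```text
t 23.82 p [0.6367 0.01   0.1225] yaw -3.5 tilt 0.16 w 0.0006 F [-0.5 -0.7  1.7] q [-0.62  0.52  0.72  1.59 -0.36  1.18  0.12]
-> (np.float64(0.6371886281630713), np.float64(0.005980730309147431), np.float64(0.117), -3.75) xyz [0.7 4.  5.5] rot [-0.09  0.13  0.25]
(np.float64(-0.8), np.float64(12.9), np.float64(0.1225))
```

View pics/b7.png

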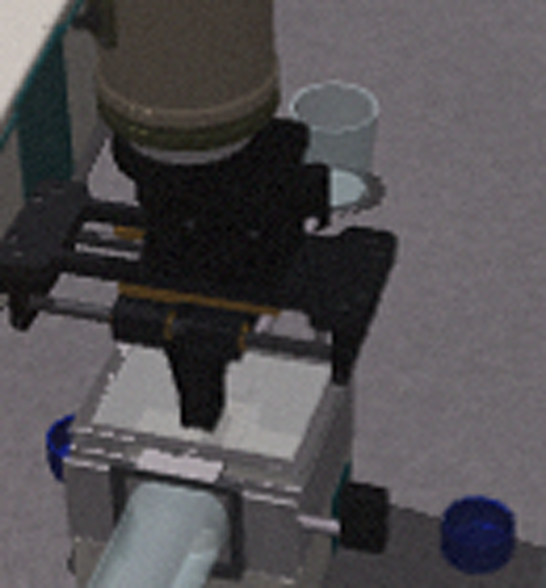

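Nearly shut; press the last millimetres until the force rises.

Emit:
{"api": "apply_moves", "payload": {
  "increments": [
    {"grip": 255,"xyz": [0,0,3],"rotation": [0,0,0]},
    {"grip": 255,"xyz": [0,0,5],"rotation": [0,0,0]},
    {"grip": 255,"xyz": [0,0,5],"rotation": [0,0,0]}
  ]
}}

```text
time: 24.25
ee_pos: [0.6362, 0.01, 0.1191]
eef_rot: [1.0, -0.031, -0.002, -0.002]
ft_force: [-13.6, 1.9, 28.0]
width: 0.0009
```

Emit:
{"api": "apply_moves", "payload": {
  "increments": [
    {"grip": 255,"xyz": [0,0,1],"rotation": [0,0,0]},
    {"grip": 255,"xyz": [0,0,1],"rotation": [0,0,0]}
  ]
}}

```text
time: 24.5
ee_pos: [0.6368, 0.0098, 0.1194]
eef_rot: [1.0, -0.031, -0.001, -0.002]
ft_force: [-3.4, 0.4, 11.1]
width: 0.0005
```

Emit:
{"api": "apply_moves", "payload": {
  "increments": [
    {"grip": 255,"xyz": [0,0,-20],"rotation": [0,0,0]},
    {"grip": 255,"xyz": [0,0,-60],"rotation": [0,0,0]},
    {"grip": 200,"xyz": [-30,-10,-80],"rotation": [0,0,-10]},
    {"grip": 123,"xyz": [-60,-20,-80],"rotation": [0,0,-20]},
    {"grip": 123,"xyz": [-90,-35,-80],"rotation": [0,0,-30]}
  ]
}}

```text
time: 25.12
ee_pos: [0.5487, 0.0496, 0.201]
eef_rot: [0.973, 0.231, 0.001, -0.002]
ft_force: [0.2, 0.4, -0.5]
width: 0.0228
```

Emit:
{"api": "apply_moves", "payload": {
  "increments": [
    {"grip": 123,"xyz": [0,0,0],"rotation": [0,0,-10]},
    {"grip": 123,"xyz": [0,0,0],"rotation": [0,0,-20]},
    {"grip": 123,"xyz": [0,0,0],"rotation": [0,0,-30]},
    {"grip": 123,"xyz": [0,0,0],"rotation": [0,0,-40]},
    {"grip": 123,"xyz": [0,0,0],"rotation": [0,0,-50]}
  ]
}}

```text
time: 25.75
ee_pos: [0.5491, 0.0491, 0.202]
eef_rot: [0.783, 0.623, 0.002, -0.001]
ft_force: [0.0, 0.5, 0.1]
width: 0.0447
```

```bash
python3 - <<'E'
from lk import *
from bench import viewer
plan([(*W(-98,49,.15),86.25),(*W(-98,49,.096),86.25)])
s=Cam(viewer.camera("side"))
crop(s.c["img"],190,320,130,270,4.2,"pics/c1.png")
E
```

```text
t 25.75 p [0.5491 0.0491 0.202 ] yaw 77.0 tilt 0.26 w 0.0447 F [0.  0.5 0.1] q [-0.68  0.2   0.58  1.73 -0.12  1.25  1.27]
-> (np.float64(0.5420145788548939), np.float64(0.05230459390324559), np.float64(0.15), 86.25) xyz [ 1.3 -7.6 52. ] rot [ 0.03 -0.26 -9.25]
-> (np.float64(0.5420145788548939), np.float64(0.05230459390324559), np.float64(0.096), 86.25) xyz [ 0.  0. 54.] rot [0. 0. 0.]
```

View pics/c1.png

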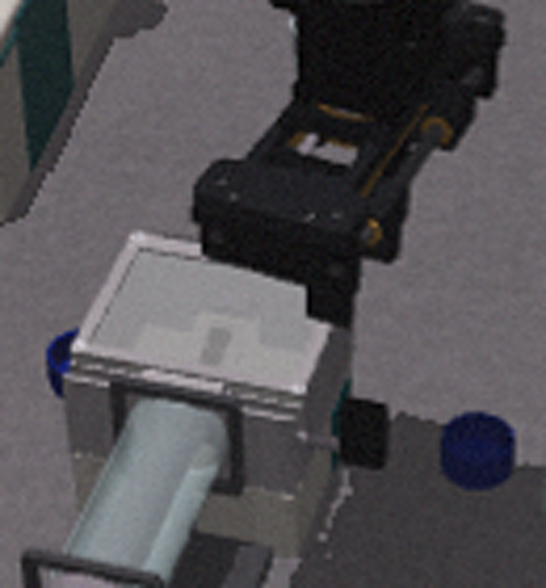

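Emit:
{"api": "apply_moves", "payload": {
  "increments": [
    {"grip": 123,"xyz": [1,-8,20],"rotation": [0,-0.3,-9.3]},
    {"grip": 123,"xyz": [1,-8,40],"rotation": [0,-0.3,-9.3]},
    {"grip": 123,"xyz": [1,-8,60],"rotation": [0,-0.3,-9.3]},
    {"grip": 123,"xyz": [1,-8,60],"rotation": [0,-0.3,-9.3]}
  ]
}}

```text
time: 26.3
ee_pos: [0.541, 0.0517, 0.1416]
eef_rot: [0.727, 0.686, -0.001, 0.0]
ft_force: [0.1, -0.5, -0.6]
width: 0.0455
```

```bash
python3 - <<'E'
from lk import *
from bench import viewer
plan([(*W(-98,49,.096),86.25)])
s=Cam(viewer.camera("side"));t=Cam(viewer.camera("top"))
a=cv2.resize(s.c["img"][170:270,220:320],None,fx=3.9,fy=3.9,interpolation=2);b=cv2.resize(t.c["img"][170:270,200:300],None,fx=3.9,fy=3.9,interpolation=2)
cv2.imwrite("pics/c2.png",np.hstack([a,b]))
E
```

```text
t 26.3 p [0.541  0.0517 0.1416] yaw 86.65 tilt 0.11 w 0.0455 F [ 0.1 -0.5 -0.6] q [-0.66  0.24  0.55  1.82 -0.14  1.13  1.45]
-> (np.float64(0.5420145788548939), np.float64(0.05230459390324559), np.float64(0.096), 86.25) xyz [ 0.8  1.1 45.6] rot [-0.07  0.09  0.4 ]
```

View pics/c2.png

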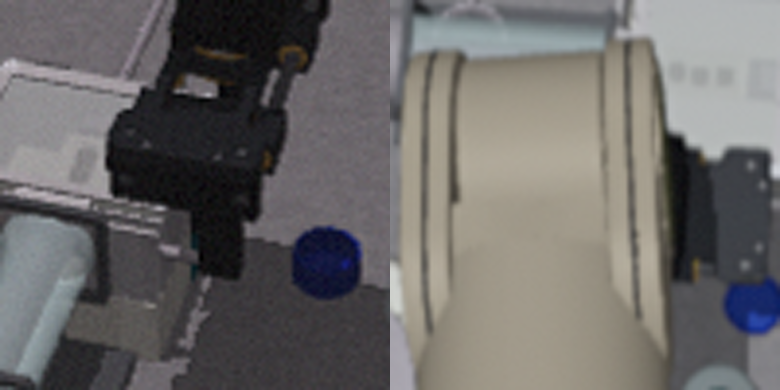

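Emit:
{"api": "apply_moves", "payload": {
  "increments": [
    {"grip": 123,"xyz": [1,1,15],"rotation": [0,0,0.4]},
    {"grip": 123,"xyz": [1,1,30],"rotation": [0,0,0.4]},
    {"grip": 123,"xyz": [1,1,45],"rotation": [0,0,0.4]},
    {"grip": 123,"xyz": [1,1,45],"rotation": [0,0,0.4]}
  ]
}}

```text
time: 26.9
ee_pos: [0.5421, 0.0526, 0.0964]
eef_rot: [0.73, 0.684, -0.001, 0.0]
ft_force: [-0.1, 0.8, -0.4]
width: 0.0454
```

Emit:
{"api": "apply_moves", "payload": {
  "increments": [
    {"grip": 180,"xyz": [0,0,0],"rotation": [0,0,0]},
    {"grip": 230,"xyz": [0,0,0],"rotation": [0,0,0]},
    {"grip": 240,"xyz": [0,0,0],"rotation": [0,0,0]},
    {"grip": 240,"xyz": [0,0,0],"rotation": [0,0,0]}
  ],
  "squeeze": 15
}}

```text
time: 27.4
ee_pos: [0.5422, 0.0526, 0.0967]
eef_rot: [0.73, 0.684, -0.001, 0.0]
ft_force: [0.5, 0.1, 0.3]
width: 0.0128
```

```bash
python3 - <<'E'
from lk import *
plan([(*W(-138,49,.096),86.25)])
print(L(r.read_state()["ee_pos"]))
E
```

```text
t 27.4 p [0.5422 0.0526 0.0967] yaw 86.29 tilt 0.11 w 0.0128 F [0.5 0.1 0.3] q [-0.64  0.3   0.54  1.85 -0.17  1.04  1.47]
-> (np.float64(0.5021002219253498), np.float64(0.054920719072451316), np.float64(0.096), 86.25) xyz [ -0.3 -40.2   0.7] rot [-0.05  0.09  0.04]
(np.float64(-97.8), np.float64(49.3), np.float64(0.0967))
```

Emit:
{"api": "apply_moves", "payload": {
  "increments": [
    {"grip": 240,"xyz": [0,-8,0],"rotation": [0,0,0]},
    {"grip": 240,"xyz": [0,-18,0],"rotation": [0,0,0]},
    {"grip": 240,"xyz": [0,-28,0],"rotation": [0,0,0]},
    {"grip": 240,"xyz": [0,-38,0],"rotation": [0,0,0]},
    {"grip": 240,"xyz": [0,-41,0],"rotation": [0,0,0]}
  ]
}}

```text
time: 28.02
ee_pos: [0.502, 0.0555, 0.0969]
eef_rot: [0.729, 0.684, 0.001, 0.001]
ft_force: [13.1, 3.0, -12.8]
width: 0.0122
```

```bash
python3 - <<'E'
from lk import *
from bench import viewer
plan([(*W(-138,49,.096),86.25)])
print(L(r.read_state()["ee_pos"]))
s=Cam(viewer.camera("side"))
crop(s.c["img"],190,320,130,270,4.2,"pics/c3.png")
E
```

```text
t 28.02 p [0.502  0.0555 0.0969] yaw 86.32 tilt 0.16 w 0.0122 F [ 13.1   3.  -12.8] q [-0.69  0.2   0.54  1.96 -0.12  1.01  1.41]
-> (np.float64(0.5021002219253498), np.float64(0.054920719072451316), np.float64(0.096), 86.25) xyz [-0.6  0.2  0.9] rot [0.15 0.06 0.07]
(np.float64(-138.2), np.float64(49.6), np.float64(0.0969))
```

View pics/c3.png

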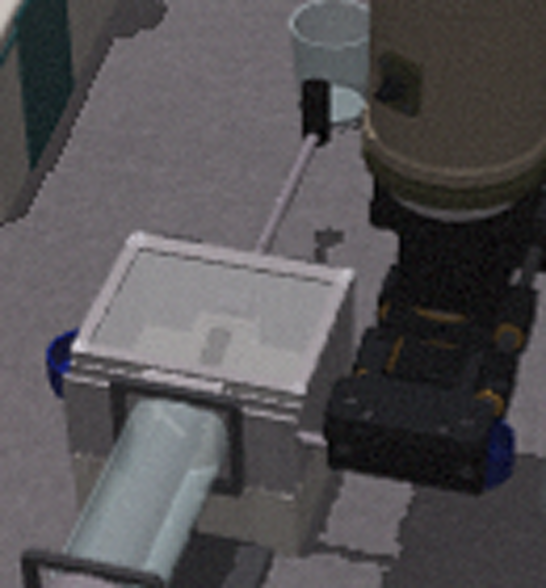

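Emit:
{"api": "apply_moves", "payload": {
  "increments": [
    {"grip": 180,"xyz": [0,0.5,0],"rotation": [0,0,0]},
    {"grip": 123,"xyz": [0,0.5,0],"rotation": [0,0,0]},
    {"grip": 123,"xyz": [0,0.5,0],"rotation": [0,0,0]},
    {"grip": 123,"xyz": [0,0.5,0],"rotation": [0,0,0]}
  ]
}}

```text
time: 28.58
ee_pos: [0.5023, 0.0554, 0.0969]
eef_rot: [0.73, 0.684, 0.0, 0.001]
ft_force: [0.1, -0.9, -0.4]
width: 0.0419
```

Emit:
{"api": "apply_moves", "payload": {
  "increments": [
    {"grip": 123,"xyz": [0,0,-20],"rotation": [0,0,0]},
    {"grip": 123,"xyz": [0,0,-50],"rotation": [0,0,0]},
    {"grip": 123,"xyz": [0,0,-90],"rotation": [0,0,0]},
    {"grip": 123,"xyz": [0,0,-100],"rotation": [0,0,0]}
  ]
}}

```text
time: 29.08
ee_pos: [0.5032, 0.0556, 0.1992]
eef_rot: [0.73, 0.684, 0.002, 0.002]
ft_force: [-0.1, -0.3, -0.5]
width: 0.0448
```

```bash
python3 - <<'E'
from lk import *
from bench import viewer
plan([(*W(-60,-80,.195),86.25),(*W(0,-213,.16),86.25),(*W(0,-213,.098),86.25)])
s=Cam(viewer.camera("side"))
crop(s.c["img"],190,320,130,270,4.2,"pics/c4.png")
m=s.c["img"][205:260,255:330].max(2)<45
E
```

```text
t 29.07 p [0.5032 0.0556 0.1992] yaw 86.3 tilt 0.32 w 0.0448 F [-0.1 -0.3 -0.5] q [-0.72  0.08  0.55  1.84 -0.04  1.23  1.35]
-> (np.float64(0.5714962142672724), np.float64(-0.0789045261052797), np.float64(0.195), 86.25) xyz [-129.8   76.8    4.6] rot [ 0.32 -0.02  0.05]
-> (np.float64(0.6226691334739796), np.float64(-0.21554395064982254), np.float64(0.16), 86.25) xyz [-133.   60.   35.] rot [0. 0. 0.]
-> (np.float64(0.6226691334739796), np.float64(-0.21554395064982254), np.float64(0.098), 86.25) xyz [ 0.  0. 62.] rot [0. 0. 0.]
```

View pics/c4.png

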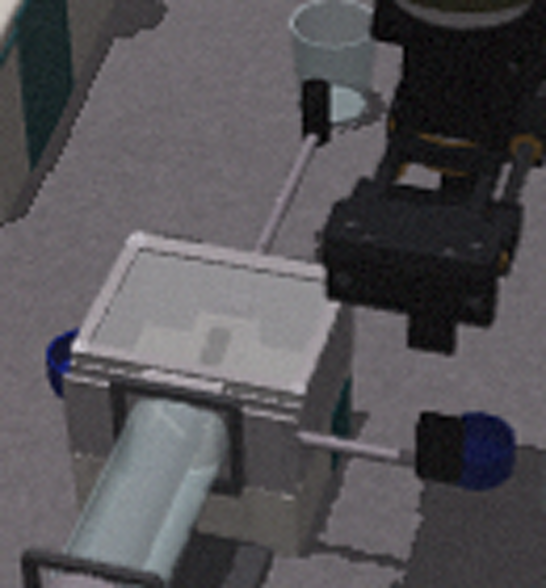

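Emit:
{"api": "apply_moves", "payload": {
  "increments": [
    {"grip": 123,"xyz": [-26,15,0],"rotation": [0.3,0,0]},
    {"grip": 123,"xyz": [-70,41,0],"rotation": [0.3,0,0]},
    {"grip": 123,"xyz": [-120,70,0],"rotation": [0.3,0,0]},
    {"grip": 123,"xyz": [-170,93,0],"rotation": [0.3,0,0]},
    {"grip": 123,"xyz": [-215,114,5],"rotation": [0.3,0,0]}
  ]
}}

```text
time: 29.75
ee_pos: [0.6033, -0.1682, 0.1934]
eef_rot: [0.73, 0.684, -0.0, -0.0]
ft_force: [0.4, 0.6, 0.2]
width: 0.0451
```

```bash
python3 - <<'E'
from lk import *
plan([(.6215,-.2145,.15,86.25),(.6215,-.2145,.098,86.25)])
E
```

```text
t 29.75 p [ 0.6033 -0.1682  0.1934] yaw 86.29 tilt 0.06 w 0.0451 F [0.4 0.6 0.2] q [-0.32  0.41  0.69  1.54 -0.27  1.29  1.91]
-> (0.6215, -0.2145, 0.15, 86.25) xyz [-45.   21.3  43.4] rot [-0.06  0.    0.04]
-> (0.6215, -0.2145, 0.098, 86.25) xyz [ 0.  0. 52.] rot [0. 0. 0.]
```

Emit:
{"api": "apply_moves", "payload": {
  "increments": [
    {"grip": 123,"xyz": [-25,12,10],"rotation": [0,0,0]},
    {"grip": 123,"xyz": [-45,21,25],"rotation": [0,0,0]},
    {"grip": 123,"xyz": [-45,21,40],"rotation": [0,0,0]},
    {"grip": 123,"xyz": [-45,21,43],"rotation": [0,0,0]}
  ]
}}

```text
time: 30.25
ee_pos: [0.6203, -0.2131, 0.1483]
eef_rot: [0.729, 0.684, -0.001, -0.002]
ft_force: [0.3, 0.5, 0.8]
width: 0.0449
```

```bash
python3 - <<'E'
from lk import *
from bench import viewer
plan([(.6215,-.2145,.098,86.25)])
s=Cam(viewer.camera("side"));t=Cam(viewer.camera("top"))
a=cv2.resize(s.c["img"][90:190,210:310],None,fx=3.9,fy=3.9,interpolation=2);b=cv2.resize(t.c["img"][140:240,310:410],None,fx=3.9,fy=3.9,interpolation=2)
cv2.imwrite("pics/d1.png",np.hstack([a,b]))
E
```

```text
t 30.25 p [ 0.6203 -0.2131  0.1483] yaw 86.32 tilt 0.24 w 0.0449 F [0.3 0.5 0.8] q [-0.22  0.52  0.67  1.5  -0.33  1.24  2.  ]
-> (0.6215, -0.2145, 0.098, 86.25) xyz [-1.4  1.5 50.3] rot [-0.24 -0.05  0.07]
```

View pics/d1.png

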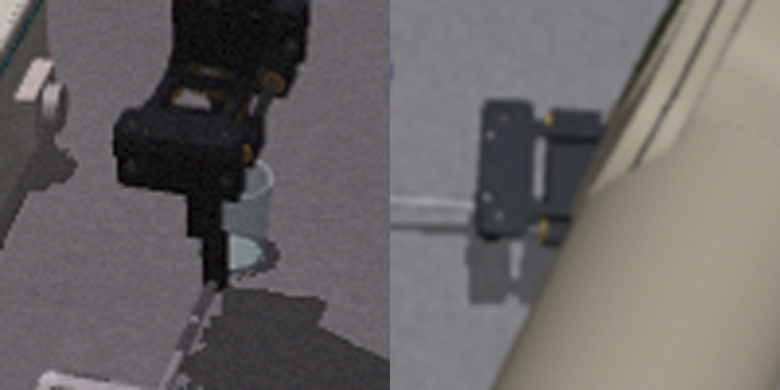

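Emit:
{"api": "apply_moves", "payload": {
  "increments": [
    {"grip": 123,"xyz": [-1,1.5,15],"rotation": [-0.2,0,0]},
    {"grip": 123,"xyz": [-1,1.5,30],"rotation": [-0.2,0,0]},
    {"grip": 123,"xyz": [-1,1.5,45],"rotation": [-0.2,0,0]},
    {"grip": 123,"xyz": [-1,1.5,50],"rotation": [-0.2,0,0]},
    {"grip": 123,"xyz": [-1,1.5,50],"rotation": [-0.2,0,0]}
  ]
}}

```text
time: 30.98
ee_pos: [0.6222, -0.2139, 0.0999]
eef_rot: [0.729, 0.684, 0.001, -0.0]
ft_force: [-0.1, -0.5, 1.6]
width: 0.0447
```

Emit:
{"api": "apply_moves", "payload": {
  "increments": [
    {"grip": 160,"xyz": [0,0,0],"rotation": [0,0,0]},
    {"grip": 200,"xyz": [0,0,0],"rotation": [0,0,0]},
    {"grip": 230,"xyz": [0,0,0],"rotation": [0,0,0]},
    {"grip": 230,"xyz": [0,0,0],"rotation": [0,0,0]}
  ],
  "squeeze": 15
}}

```text
time: 31.48
ee_pos: [0.6223, -0.2142, 0.0999]
eef_rot: [0.729, 0.684, 0.001, 0.0]
ft_force: [0.7, -0.9, 1.0]
width: 0.0174
```

```bash
python3 - <<'E'
from lk import *
plan([(*W(0,-108,.098),86.25)])
print(L(r.read_state()["ee_pos"]))
E
```

```text
t 31.48 p [ 0.6223 -0.2142  0.0999] yaw 86.36 tilt 0.08 w 0.0174 F [ 0.7 -0.9  1. ] q [-0.21  0.57  0.65  1.55 -0.37  1.15  2.03]
-> (np.float64(0.6295364620431446), np.float64(-0.11076876370976918), np.float64(0.098), 86.25) xyz [103.7   0.7   2. ] rot [ 0.07 -0.05  0.11]
(np.float64(-0.5), np.float64(-211.7), np.float64(0.0999))
```

Emit:
{"api": "apply_moves", "payload": {
  "increments": [
    {"grip": 230,"xyz": [5,0,0],"rotation": [0,0,0]},
    {"grip": 230,"xyz": [13,0,0],"rotation": [0,0,0]},
    {"grip": 230,"xyz": [22,0,0],"rotation": [0,0,0]},
    {"grip": 230,"xyz": [31,0,0],"rotation": [0,0,0]},
    {"grip": 230,"xyz": [40,0,0],"rotation": [0,0,0]}
  ]
}}

```text
time: 32.1
ee_pos: [0.6251, -0.1734, 0.1]
eef_rot: [0.729, 0.684, 0.001, 0.0]
ft_force: [3.2, -2.8, -2.6]
width: 0.0178
```

```bash
python3 - <<'E'
from lk import *
from bench import viewer
plan([(*W(0,-106.5,.100),86.25)])
print(L(r.read_state()["ee_pos"]))
s=Cam(viewer.camera("side"))
crop(s.c["img"],170,310,130,270,4.2,"pics/d2.png")
E
```

```text
t 32.1 p [ 0.6251 -0.1734  0.1   ] yaw 86.38 tilt 0.1 w 0.0178 F [ 3.2 -2.8 -2.6] q [-0.27  0.55  0.65  1.57 -0.35  1.14  1.96]
-> (np.float64(0.6296345667369898), np.float64(-0.10927197532491127), np.float64(0.1), 86.25) xyz [64.3  0.5  0.1] rot [ 0.09 -0.04  0.13]
(np.float64(-0.3), np.float64(-170.8), np.float64(0.1))
```

View pics/d2.png

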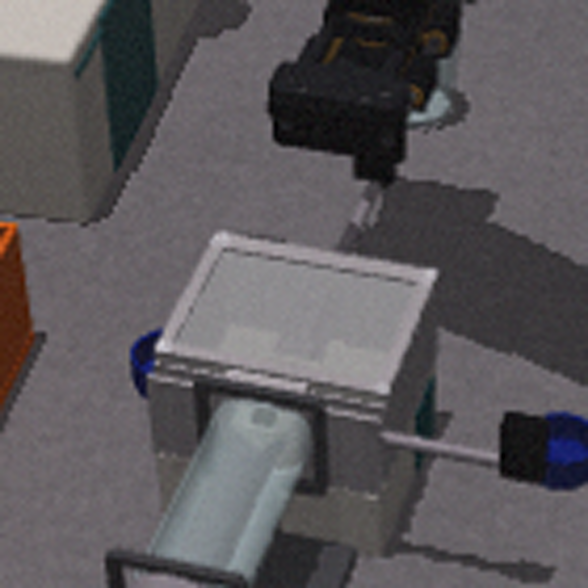

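Emit:
{"api": "apply_moves", "payload": {
  "increments": [
    {"grip": 230,"xyz": [8,0.5,0],"rotation": [0,0,0]},
    {"grip": 230,"xyz": [17,0.5,0],"rotation": [0,0,0]},
    {"grip": 230,"xyz": [26,0.5,0],"rotation": [0,0,0]},
    {"grip": 230,"xyz": [35,0.5,0],"rotation": [0,0,0]},
    {"grip": 230,"xyz": [44,0.5,0],"rotation": [0,0,0]}
  ]
}}

```text
time: 32.78
ee_pos: [0.6284, -0.1273, 0.0999]
eef_rot: [0.729, 0.685, 0.001, -0.0]
ft_force: [-1.2, -2.9, 0.9]
width: 0.0175
```

Emit:
{"api": "apply_moves", "payload": {
  "increments": [
    {"grip": 230,"xyz": [7,0,0],"rotation": [0,0,0]},
    {"grip": 230,"xyz": [13,0,0],"rotation": [0,0,0]},
    {"grip": 230,"xyz": [18,0,0],"rotation": [0,0,0]},
    {"grip": 230,"xyz": [21,0,0],"rotation": [0,0,0]},
    {"grip": 230,"xyz": [21,0,0],"rotation": [0,0,0]}
  ]
}}

```text
time: 33.4
ee_pos: [0.6295, -0.1105, 0.1]
eef_rot: [0.73, 0.684, -0.0, 0.002]
ft_force: [3.1, -13.5, -3.5]
width: 0.0176
```

```bash
python3 - <<'E'
from lk import *
plan([(*W(0,-106.5,.100),86.25)])
print(L(r.read_state()["ee_pos"]))
E
```

```text
t 33.4 p [ 0.6295 -0.1105  0.1   ] yaw 86.28 tilt 0.22 w 0.0176 F [  3.1 -13.5  -3.5] q [-0.38  0.52  0.64  1.6  -0.33  1.13  1.85]
-> (np.float64(0.6296345667369898), np.float64(-0.10927197532491127), np.float64(0.1), 86.25) xyz [1.2 0.1 0. ] rot [0.12 0.19 0.03]
(np.float64(-0.1), np.float64(-107.7), np.float64(0.1))
```

Emit:
{"api": "apply_moves", "payload": {
  "increments": [
    {"grip": 230,"xyz": [2,0,0],"rotation": [0,0,0]},
    {"grip": 230,"xyz": [2.5,0,0],"rotation": [0,0,0]},
    {"grip": 230,"xyz": [2.5,0,0],"rotation": [0,0,0]}
  ]
}}

```text
time: 33.78
ee_pos: [0.6295, -0.1106, 0.1]
eef_rot: [0.73, 0.683, -0.001, 0.003]
ft_force: [1.5, -9.8, -3.1]
width: 0.0174
```

```bash
python3 - <<'E'
from lk import *
from bench import viewer
plan([])
print(L(r.read_state()["ee_pos"]))
s=Cam(viewer.camera("side"))
crop(s.c["img"],170,310,130,270,4.2,"pics/d3.png")
E
```

```text
t 33.77 p [ 0.6295 -0.1106  0.1   ] yaw 86.15 tilt 0.39 w 0.0174 F [ 1.5 -9.8 -3.1] q [-0.38  0.52  0.64  1.6  -0.33  1.12  1.84]
(np.float64(-0.0), np.float64(-107.8), np.float64(0.1))
```

View pics/d3.png

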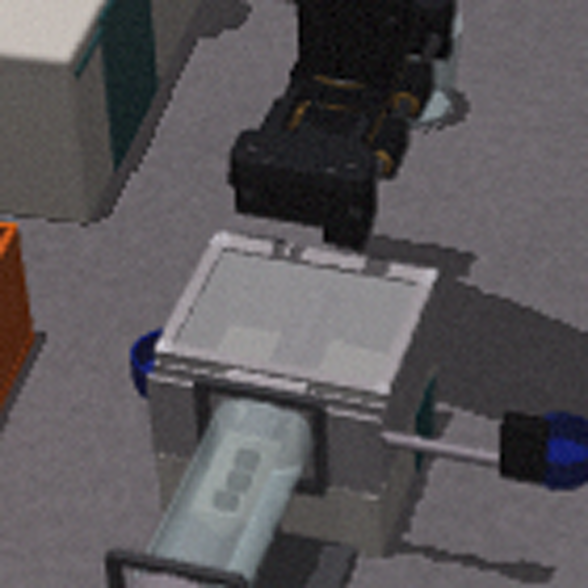

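Emit:
{"api": "apply_moves", "payload": {
  "increments": [
    {"grip": 230,"xyz": [3,0,0],"rotation": [0,0,0]},
    {"grip": 230,"xyz": [5,0,0],"rotation": [0,0,0]},
    {"grip": 230,"xyz": [6,0,0],"rotation": [0,0,0]}
  ],
  "squeeze": 30
}}

```text
time: 34.2
ee_pos: [0.6295, -0.1104, 0.1]
eef_rot: [0.732, 0.681, -0.003, 0.006]
ft_force: [4.0, -19.4, -5.2]
width: 0.0171
```

```bash
python3 - <<'E'
from lk import *
from bench import viewer
plan([])
print(L(r.read_state()["ee_pos"]))
s=Cam(viewer.camera("side"))
crop(s.c["img"],190,260,210,270,8,"pics/d4.png")
for y in (66,95,98,127): print(y,((s.proj([W(0,y,.090)])[0]-[190,210])*8).round())
E
```

```text
t 34.2 p [ 0.6295 -0.1104  0.1   ] yaw 85.89 tilt 0.79 w 0.0171 F [  4.  -19.4  -5.2] q [-0.39  0.52  0.65  1.61 -0.33  1.12  1.83]
(np.float64(-0.1), np.float64(-107.7), np.float64(0.1))
66 [321. 180.]
95 [287. 252.]
98 [283. 260.]
127 [249. 335.]
```

View pics/d4.png

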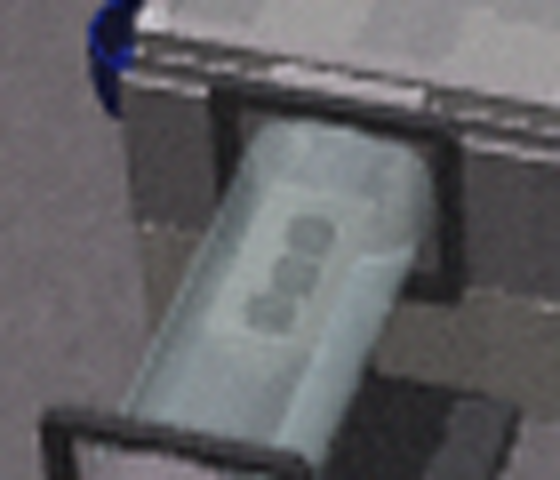

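Emit:
{"api": "apply_moves", "payload": {
  "increments": [
    {"grip": 230,"xyz": [0,0,0],"rotation": [0,0,0]},
    {"grip": 165,"xyz": [0,0,0],"rotation": [0,0,0]},
    {"grip": 165,"xyz": [0,0,0],"rotation": [0,0,0]},
    {"grip": 165,"xyz": [0,0,0],"rotation": [0,0,0]}
  ]
}}

```text
time: 34.75
ee_pos: [0.6296, -0.11, 0.1001]
eef_rot: [0.732, 0.681, -0.003, 0.006]
ft_force: [-1.4, -1.8, 1.6]
width: 0.0298
```

```bash
python3 - <<'E'
from lk import *
plan([(*W(0,-107,.20),86.25)])
E
```

```text
t 34.75 p [ 0.6296 -0.11    0.1001] yaw 85.92 tilt 0.78 w 0.0298 F [-1.4 -1.8  1.6] q [-0.39  0.52  0.65  1.61 -0.33  1.12  1.83]
-> (np.float64(0.6296018651723747), np.float64(-0.10977090478653058), np.float64(0.2), 86.25) xyz [ -1.1   0.4 -99.9] rot [ 0.24  0.74 -0.33]
```

Emit:
{"api": "apply_moves", "payload": {
  "increments": [
    {"grip": 165,"xyz": [-0.2,0,-15],"rotation": [0,0,0]},
    {"grip": 165,"xyz": [-0.5,0,-45],"rotation": [0,0,0]},
    {"grip": 165,"xyz": [-1,0,-90],"rotation": [0,0,0]},
    {"grip": 165,"xyz": [-1,0,-130],"rotation": [0,0,0]},
    {"grip": 165,"xyz": [-1,0,-150],"rotation": [0,0,0]}
  ]
}}

```text
time: 35.38
ee_pos: [0.6297, -0.109, 0.2538]
eef_rot: [0.732, 0.681, -0.002, 0.007]
ft_force: [-0.1, -0.4, -0.2]
width: 0.0308
```

Emit:
{"api": "apply_moves", "payload": {
  "increments": [
    {"grip": 165,"xyz": [-10,-30,-10],"rotation": [0,0,0]},
    {"grip": 165,"xyz": [-30,-70,-20],"rotation": [0,0,0]},
    {"grip": 165,"xyz": [-55,-110,-20],"rotation": [0,0,0]},
    {"grip": 165,"xyz": [-80,-140,-20],"rotation": [0,0,0]},
    {"grip": 165,"xyz": [-80,-140,-20],"rotation": [0,0,0]}
  ]
}}

```text
time: 36.0
ee_pos: [0.4823, -0.1808, 0.275]
eef_rot: [0.733, 0.68, -0.0, 0.007]
ft_force: [0.7, -0.1, 0.2]
width: 0.0304
```

```bash
python3 - <<'E'
from lk import *
from bench import viewer
plan([])
s=Cam(viewer.camera("side"));t=Cam(viewer.camera("top"))
cv2.imwrite("pics/e1.png",s.c["img"])
crop(s.c["img"],180,310,140,260,6,"pics/e3.png")
cv2.imwrite("pics/e2.png",t.c["img"])
E
```

```text
t 36.0 p [ 0.4823 -0.1808  0.275 ] yaw 85.69 tilt 0.82 w 0.0304 F [ 0.7 -0.1  0.2] q [-0.48  0.04  0.78  1.72 -0.02  1.38  1.8 ]
```

View pics/e1.png

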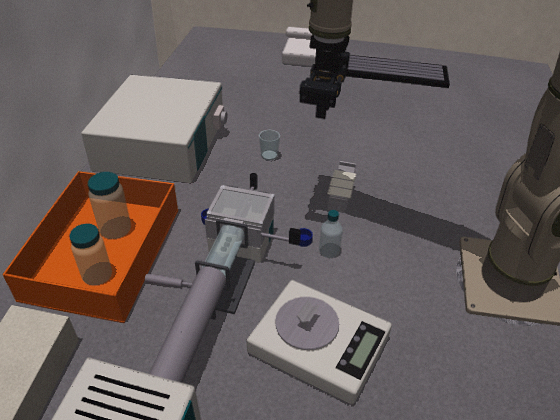

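View pics/e2.png

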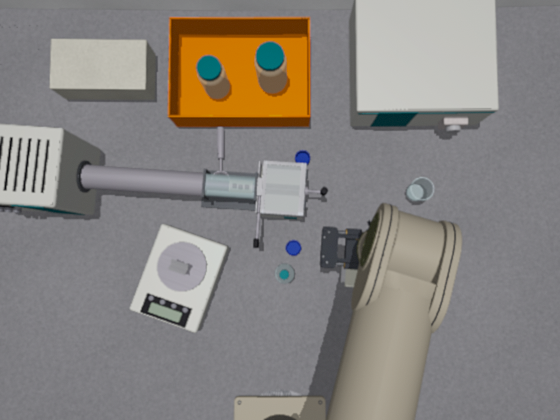

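View pics/e3.png

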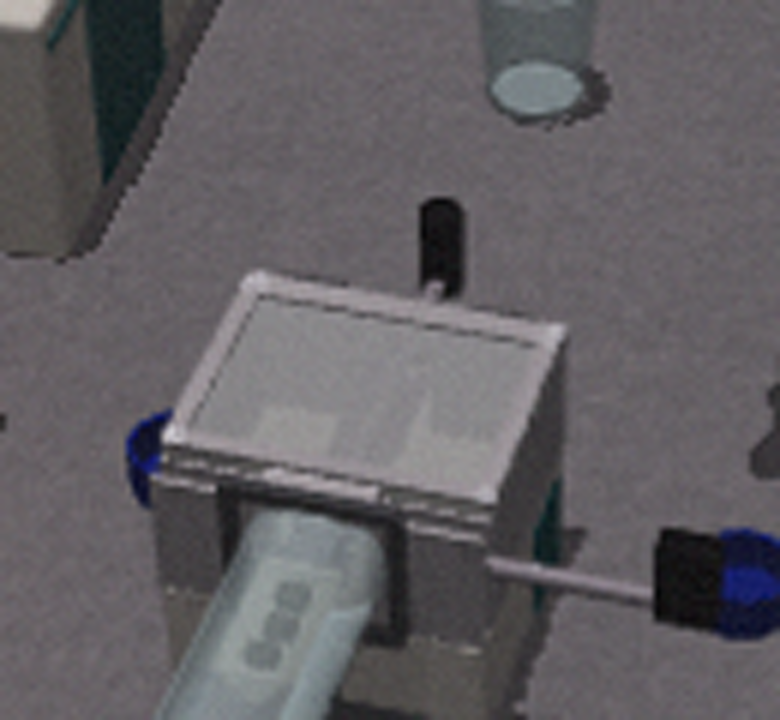

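```bash
python3 - <<'E'
from lk import *
from bench import viewer
t=Cam(viewer.camera("top"));s=Cam(viewer.camera("side"));t0=load("top0.pkl")
crop(t.c["img"],311,336,180,202,20,"pics/f1.png")
for p in (-107,-108,-110,-113): print(p,((t.proj([W(0,p,.121)])[0]+.5-[311,180])*20-.5).round())
print("start pred",((t.proj([W(0,-213,.121)])[0]+.5-[355,184])*20-.5).round(), "seen 247,188")
for y in(-40,0,30): 
  for x in(-50,50):
    P=W(x,y,.111); 
    print(x,y,[c.depth(np.round(c.proj([P])))[0][2].round(4) for c in(t,s)])
E
```

```text
-107 [270. 194.]
-108 [279. 194.]
-110 [295. 195.]
-113 [320. 197.]
start pred [270. 168.] seen 247,188
-50 -40 [np.float64(0.112), np.float64(0.113)]
50 -40 [np.float64(0.113), np.float64(0.1095)]
-50 0 [np.float64(0.1121), np.float64(0.1074)]
50 0 [np.float64(0.1098), np.float64(0.1109)]
-50 30 [np.float64(0.1114), np.float64(0.1118)]
50 30 [np.float64(0.112), np.float64(0.1103)]
```

View pics/f1.png

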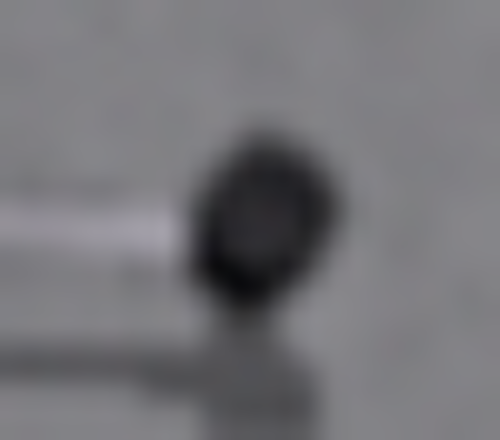

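```bash
python3 -c "
from bench import r
print(r.close_job())"
```

```text
the job is handed in; nothing more can be done
None
```

The job is done and handed in at about 36 s of the 72 s allowed. The boat with its three pellets is in the furnace tube, with the lid shut, the gate open and the rod left fully in.

- **Weighing:** I took the boat from the rack by its ends and nested it in the balance V. It stood there untouched from about 10.9 s until I regripped it after 14 s.
- **Lock:** I set the boat in the lock rail, held across its edges. I then shut the lid, pulled the gate open, and pushed the rod to its stop.

Last checks:
- **Lid:** depth readings from both cameras over six points gave 107–113 mm, against 111 mm when shut. It also stopped the fingers at exactly that height.
- **Gate:** the paddle stopped after 40.4 mm, with the pull rising to about 13 N.
- **Rod:** the tool travelled about 104 mm and the top picture gives about 104.5 mm, both a little under the stated 105 mm. It did not move any further at 19 N, so I took that as the stop.
- **Boat:** the three pellets can be seen through the glass, with the boat centred roughly 98–100 mm ahead of the lock point.
- **Other things:** the bottle, caps and beaker look unmoved in the last pictures. The arm partly hid the rack in the last top view. The spatula was never identified in any picture. The gripper was clear of everything.

When I gripped the boat across its edges, the width read 29.5 mm rather than the stated 31 mm. It still carried level and seated properly.

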